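# Close and bolt the bridge plate of the bread line

## Robot

A 6-joint arm with a two-finger parallel gripper is mounted at the origin on the work surface. World frame = base frame: x ahead of the robot, y to its left, z up, the work surface at z = 0. Lengths are in mm, angles in rad, forces in N, time in s.
With the tool pointing down it reaches from about 325 to 1000 mm from the base axis. Payload 5.1 kg.
Tool frame: the origin (TCP) lies between the finger pads; the fingertips stand 17 mm ahead of it and the grasp point (between the pads) lies 2 mm behind it; z points along the fingers, y is the direction in which the jaws open and shut (so a half turn about z gives the same grasp; the last joint's range is limited). The gripper opens to 85 mm and grips with 20 to 120 N. Pads are 22 mm wide; open, the fingers measure 114 mm over their backs; the gripper's body (76 mm by 85 mm) begins 54 mm behind the grasp point. The pads swing forward as they close: fully open they stand 13 mm farther back than shut.
Start: joints at [1.14, 0.124, 1.65, -0, 1.367, -0.083], TCP at [221.56, 611.061, 248.322] pointing down, gripper open.
Joint ranges: [-2.61, 2.61], [-1.02, 2.33], [0.03, 2.71], [-1.35, 4.49], [0.32, 2.68], [-2.91, 2.91]. Speed limits (rad/s): [2.57, 2.57, 3.14, 3.14, 3.14, 3.14].

## Interface

Orientations are given as a unit quaternion [w, x, y, z].
In Python, from rig import ctrl gives the robot as it stands.
- The arm moves only by the shell command python3 -m creep 'ROWS' [FORCE]. ROWS is JSON, a list of rows, each a list of 3 entries, a list of its own where there are three numbers: the shift along the tool's x, y, z in mm, then the turn about the tool's z in rad, then the finger opening in mm, from 0 to 85.4. A call has 1 to 5 rows; each row shifts and turns the commanded pose from where the row before left it, along the tool's axes as they then stand; what a row does not reach is not made up. A row lasts 1/8 s, in which the tool goes at most 62.5 mm and 10.7 degrees, less where a joint would pass 70% of its speed; a pose out of reach is approached as far as the arm can. A call with a gripper value outside its range is refused whole. The fingers move at their own pace and stop on an object; FORCE is the grip in N (left out, the last holds). Time passes only in rows, so rows that do not move let the fingers close. It gives the time, the measured TCP pose, the force and the opening at its end, in the units of the state.
- ctrl.get_obs(): the state, without advancing time (a new reading comes with each control period).
- ctrl.grab_frame(name): name is "scene" or "side" or "wrist"; returns a dict with "color" (420x560x3 uint8, red, green, blue), "fx", "fy", "cx", "cy" (pixels), "rvec" (rotation vector, rad) and "tvec" (3), from world to camera coordinates, as OpenCV has them. Camera axes: x right, y down, z forward; pixel columns grow to the right and rows downward; lengths in mm; the calibration is good to about 2 mm. A picture is of the moment at which its call begins. There is no depth.
- ctrl.sign_off(): hands the job in, once; it reports no verdict.
The state is a dict: "time_s": time; "joint_pos": joint angles; "joint_velocities": joint speeds; "tau": joint torques, N m; "tool_pos": TCP position; "tcp_rot": TCP orientation; "force": force on the tool from outside, world axes, zero at the start; "ft_torque": the same for the moment, N m; "grip_width": finger opening in mm.
Only numpy, scipy, OpenCV 4.12 (cv2) and the standard library are available. Lean on these libraries where they do the work, as an engineer would, in place of code of your own. Each camera call takes 0.05 s, during which the arm holds its last target.

## Task

The sprung bridge plate between the belt conveyor and the packing deck is standing up with its bolt left out. Draw the bolt back, push the plate down until it lies level on its ledge, and, keeping it down, slide the bolt fully home into the keeper so that the plate stays down when you let go. Feel your way with a light hand: do not slam the plate on the ledge, lean on it or ram the bolt against the keeper (under 15 N on either, over and above what the spring takes), and leave the tin, brush and bottle where they are.

Things in the scene. Friction and masses are not known exactly. Their poses are not given: they have to be found in the camera images.
- conveyor: Low belt conveyor fixed on the bench: white belt 290 mm wide, top 119 mm above the bench. Origin on the bench (z = 0) below the middle of the gap that the hinged plate bridges. Its y axis points from the gap along the belt (belt at y = +155 to +585 mm), away from the packing deck; its x axis runs across the belt, and the plate's bolt is on the -x side, towards the robot.
- plate: Sprung steel bridge plate, 300 mm across (its x), 4 mm thick, with 12 mm side lips. Origin half-way across on the hinge axis, 115 mm above the bench and 125 mm along conveyor +y from the conveyor's origin. Its x axis is the hinge axis, parallel to the conveyor's. The plate fills its own y = -6 to -250 mm, underside z = 0, top z = +4 mm.
- plate_angle (a joint): Angle of the plate above level, rad: 0 level with the belt, growing as the free end rises. Springs hold it up at about 0.45 to 0.7; held level it pushes up at the knob with about 8 to 14 N, some 20 N per rad less higher up (more while moving: damped hinge); let go, it swings up again. It is down when it lies on the ledge of the rest bracket, somewhere from -0.03 to +0.03 rad.
- bolt_out (a joint): How far the plate's slide bolt is shot, m: 0 drawn back (towards the hinge), 0.040 home; it starts at 0.024 to 0.036 and stays where it is left (friction 2 N). With the plate down, its tip enters the keeper at about 0.020. Shot more than 0.015 with the plate up, it would strike the top of the keeper as the plate comes down.
- knob (a point): Centre of the bolt's steel ball knob, 22 mm diameter, on an 8 mm stem, axes as the plate's: at plate x = -130, y = -165 mm less bolt_out, z = +50 mm, so it moves along plate -y as the bolt is shot. Free room for fingers on its -x and +x sides. The bolt's two guide blocks, 24 mm wide, top at plate z = +25 mm, lie at plate y = -125 and -229 mm.
- bolt_tip (a point): Middle of the flat end of the 12 mm round bolt, on its axis (plate x = -130 mm, z = +15 mm, y = -236 mm less bolt_out).
- deck: Packing deck across the gap: fixed roller bed 300 mm wide, top 119 mm above the bench. Origin on the bench below the middle of its end edge, at conveyor (0, -141 mm) within 2 mm, axes as the conveyor's. Its end edge carries the steel rest bracket.
- bracket_nominal (a point): Marks the rest bracket on the deck's end: where the bolt's axis would meet the 8 mm thick keeper if the bracket were at nominal height (130 mm above the bench; ledge top 115 mm). The bracket is clamped in slots up to 6 mm above or below this, not measured: feel for it. Keeper opening 20 mm wide, 16 mm high; with the plate on the ledge the bolt has 1.5 mm free above, 2.5 mm below.
- loaf_tin: Bystander: dark steel loaf tin, 110 x 200 x 70 mm, open top, standing on the packing deck; origin at the centre of its underside.
- brush: Bystander: pastry brush lying on the bench, about 200 mm long; origin at the middle of its underside.
- spray: Bystander: white bottle, 60 mm in diameter, 130 mm high, on the bench; origin at the centre of its underside.

How it is judged:
By the outcome, as a careful person would: the job done as asked, in the order asked, and still so for the second after the job is handed in, with the robot touching nothing.
It also fails if it takes over 69 s, if anything falls off the work surface, if the arm or the gripper's body presses on something with over 40 N, if the wrist force passes 120 N, or if a joint passes its speed limit or range.

## Working session

There is one attempt and no reset: what is moved stays moved. The work goes in short steps, Python scripts to look and compute and a shell command to move; the robot and the scene stay as the last step left them, time stands still between calls to the robot, and variables do not carry over. Pictures are saved under pics/ and viewed, and the job is handed in when it is done.

```bash
ls; mkdir -p pics
python3 - <<'E'
from rig import ctrl
import cv2
print(ctrl.get_obs())
for n in ["scene","side","wrist"]:
    f=ctrl.grab_frame(n); cv2.imwrite(f"pics/{n}0.png",f["color"][:,:,::-1])
    print(n,{k:v for k,v in f.items() if k!="color"})
E
```

```text
pics
{'time_s': 0.0, 'joint_pos': array([ 1.14044150e+00,  1.24500399e-01,  1.65166190e+00, -1.12597786e-05,
        1.36751066e+00, -8.25498054e-02]), 'joint_velocities': array([ 0.00164231, -0.00126189, -0.00133392, -0.00118084,  0.00059552,
       -0.00092494]), 'tau': array([ 1.09429860e-03, -4.23607135e+01, -3.65459776e+01, -2.23765983e-05,
        6.95167197e-03,  1.94892618e-05]), 'tool_pos': array([221.30203867, 610.55719929, 247.06318888]), 'tcp_rot': array([-2.58502204e-04,  1.73026089e-01,  9.84916692e-01, -1.00753167e-03]), 'force': array([-0.34721654, -0.02174751,  0.7159563 ]), 'ft_torque': array([-0.01951223,  0.06714608,  0.01232754]), 'grip_width': 85.17075617676618}
scene {'fx': 492.15567035077953, 'fy': 492.15567035077953, 'cx': 274.144521972982, 'cy': 214.2510379057168, 'rvec': array([ 2.18217873,  0.59887587, -0.31794294]), 'tvec': array([-456.19903346, -103.19533225, 1497.76932514])}
side {'fx': 433.9373582764559, 'fy': 433.9373582764559, 'cx': 277.8026703647658, 'cy': 211.82134939990848, 'rvec': array([ 0.69208026, -2.72831617,  1.00058681]), 'tvec': array([483.91495297, 316.9906586 , 798.58114441])}
wrist {'fx': 346.4713369145303, 'fy': 346.4713369145303, 'cx': 281.80611888969395, 'cy': 212.70768671703686, 'rvec': array([-2.35548621, -1.65168537, -0.25321729]), 'tvec': array([-647.35872249,  -37.9447452 ,  381.23664199])}
```

View pics/scene0.png

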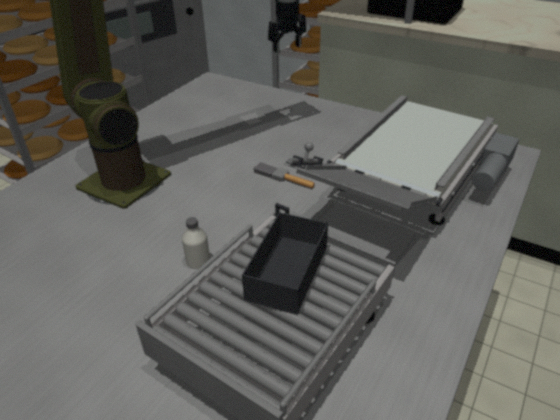

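View pics/side0.png

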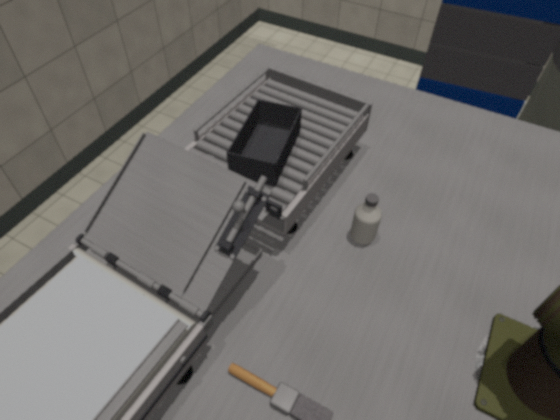

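View pics/wrist0.png

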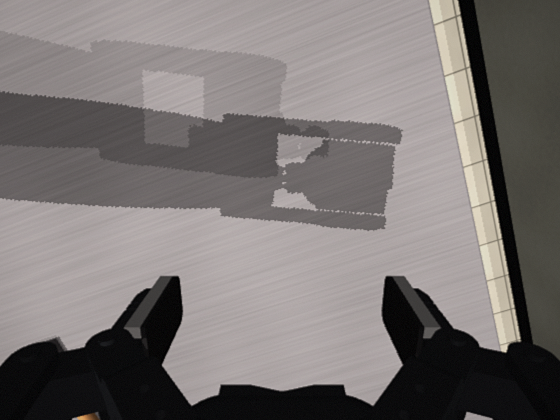

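Run:
```python
import cv2
a=cv2.imread("pics/scene0.png")
cv2.imwrite("pics/s1.png",cv2.resize(a[80:230,240:440],None,fx=4,fy=4,interpolation=cv2.INTER_CUBIC))
b=cv2.imread("pics/side0.png")
cv2.imwrite("pics/d1.png",cv2.resize(b[130:280,160:360],None,fx=4,fy=4,interpolation=cv2.INTER_CUBIC))
cv2.imwrite("pics/d2.png",cv2.resize(b[225:420,0:240],None,fx=3,fy=3,interpolation=cv2.INTER_CUBIC))
```

```text
(no output)
```

View pics/s1.png

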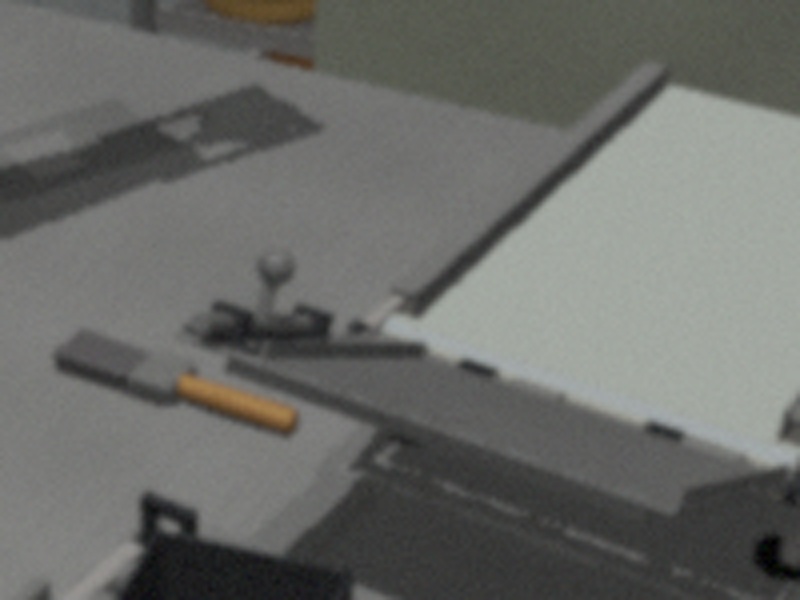

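View pics/d1.png

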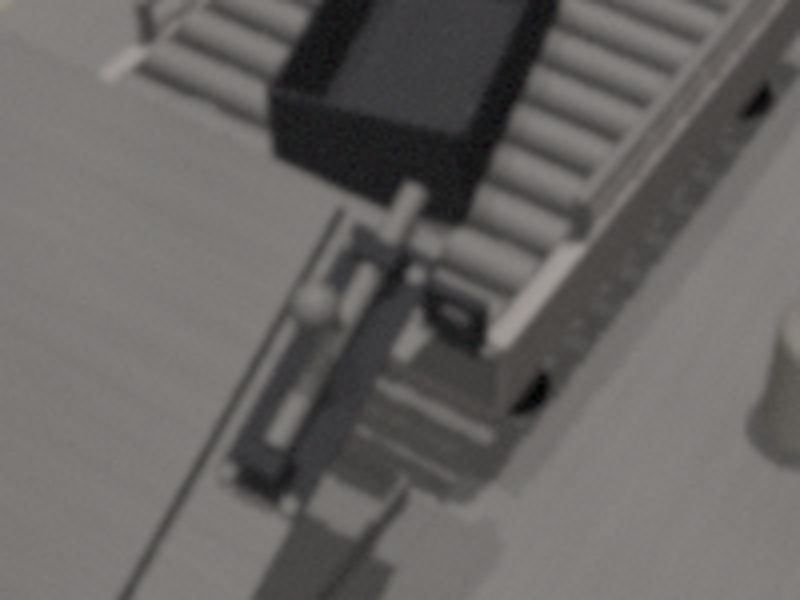

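View pics/d2.png

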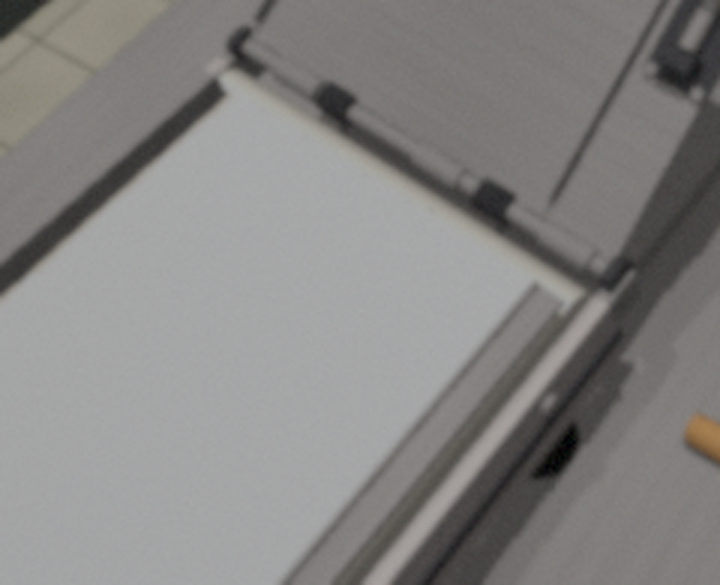

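```bash
cat > h.py <<'E'
import numpy as np, cv2
C={'scene':dict(f=492.15567,c=(274.14452,214.25104),r=[2.18217873,0.59887587,-0.31794294],t=[-456.19903346,-103.19533225,1497.76932514]),
'side':dict(f=433.93736,c=(277.80267,211.82135),r=[0.69208026,-2.72831617,1.00058681],t=[483.91495297,316.9906586,798.58114441])}
def P(n):
    c=C[n];K=np.array([[c['f'],0,c['c'][0]],[0,c['f'],c['c'][1]],[0,0,1]])
    return K@np.c_[cv2.Rodrigues(np.array(c['r']))[0],c['t']]
def proj(n,X):
    q=P(n)@np.r_[X,1];return q[:2]/q[2]
def tri(a,b):
    q=cv2.triangulatePoints(P('scene'),P('side'),np.array(a,float).reshape(2,1),np.array(b,float).reshape(2,1))[:,0]
    X=q[:3]/q[3];return X.round(1),np.linalg.norm(proj('scene',X)-a).round(2),np.linalg.norm(proj('side',X)-b).round(2)
def onz(n,p,z):
    M=P(n);A=np.c_[M[:,:2],M[:,2]*z+M[:,3]];q=np.linalg.solve(A,[p[0],p[1],1]);return (q[:2]/q[2]).round(1)
E
python3 - <<'E'
from h import *
print('knob',tri((309,146.5),(238.7,205.8)))
print('keeper',tri((282.5,210.5),(274.5,209.5)))
print('belt near L(-x)',tri((338.7,159.5),(191.7,323.3)), onz('scene',(338.7,159.5),115),onz('side',(191.7,323.3),115))
print('belt near R side',onz('side',(76,250),115),'scene',onz('scene',(438,193),115))
print('belt far -x scene', onz('scene',(407,101.2),119))
print('tip', tri((240+195/4,80+327/4),(160+412/4,130+190/4)))
E
```

```text
knob (array([588.6,  76. , 249.9]), np.float64(0.26), np.float64(0.47))
keeper (array([579.3, -34.2, 131.9]), np.float64(0.64), np.float64(0.95))
belt near L(-x) (array([588.6, 248.3, 119.1]), np.float64(1.11), np.float64(2.3)) [588.3 256.5] [586.6 245.4]
belt near R side [870.9 227.1] scene [868.5 236.4]
belt far -x scene [631.7 681.3]
tip (array([582.7,  -3.6, 250.4]), np.float64(0.76), np.float64(1.2))
```

```bash
python3 -m creep '[[[0,0,-20],0.18,70],[[0,0,-20],0.18,70],[[0,0,-20],0.18,70],[[0,0,-20],0.18,70],[[0,0,-20],0.18,70]]' 40
python3 -m creep '[[[0,0,-10],0.18,70],[[0,0,0],0.18,70],[[0,0,0],0.05,70],[[0,0,0],0,70]]'
cat >> h.py <<'E'
from scipy.spatial.transform import Rotation as R
def tool(o):
    q=o['tcp_rot'];return R.from_quat([q[1],q[2],q[3],q[0]]).as_matrix()
def st(target=None):
    from rig import ctrl
    o=ctrl.get_obs();T=tool(o)
    print('t',o['time_s'],'p',o['tool_pos'].round(1),'F',o['force'].round(1),'w',round(o['grip_width'],1),'jawang',np.arctan2(T[1,1],T[0,1]).round(4),'Tz',T[:,2].round(4))
    if target is not None: print('shift tool',(T.T@(np.array(target)-o['tool_pos'])).round(1))
E
python3 -c "
from h import *
st([588.6,76,350])"
```

```text
time_s: 0.78
tool_pos: [221.5, 610.9, 348.4]
tcp_rot: [0.0, 0.587, 0.81, -0.0]
force: [0.2, 0.1, -0.7]
grip_width: 70.4
time_s: 1.27
tool_pos: [221.5, 610.9, 357.8]
tcp_rot: [0.0, 0.737, 0.676, -0.0]
force: [-0.0, 0.3, -0.5]
grip_width: 70.0
t 1.275 p [221.5 610.9 357.8] F [-0.   0.3 -0.5] w 70.0 jawang -0.0864 Tz [-3.e-04 -8.e-04 -1.e+00]
shift tool [-501.3  411.9    8.1]
```

```bash
python3 -m creep '[[[-45,37,0],0,70],[[-45,37,0],0,70],[[-45,37,0],0,70],[[-45,37,0],0,70],[[-45,37,0],0,70]]'
python3 -m creep '[[[-45,37,0],0,70],[[-45,37,0],0,70],[[-45,37,0],0,70],[[-45,37,0],0,70],[[-45,37,0],0,70]]'
python3 -m creep '[[[-20,42,0],0,70],[[0,0,0],0,70],[[0,0,0],0,70]]'
python3 - <<'E'
from h import *
from rig import ctrl
st([588.6,76,350])
for n in ['wrist','side','scene']:
    f=ctrl.grab_frame(n);cv2.imwrite(f"pics/{n}1.png",f["color"][:,:,::-1])
    if n=='wrist': np.savez('w1.npz',**{k:v for k,v in f.items() if k!='color'})
E
```

```text
time_s: 1.9
tool_pos: [387.0, 369.2, 358.2]
tcp_rot: [0.0, 0.737, 0.676, 0.0]
force: [0.3, 0.1, -0.4]
grip_width: 70.1
time_s: 2.52
tool_pos: [551.8, 128.9, 358.3]
tcp_rot: [-0.0, 0.737, 0.676, 0.0]
force: [-0.3, 0.7, 0.2]
grip_width: 69.7
time_s: 2.9
tool_pos: [590.8, 107.2, 357.9]
tcp_rot: [-0.0, 0.737, 0.676, -0.0]
force: [-0.3, -0.1, -0.2]
grip_width: 69.7
t 2.9 p [590.8 107.2 357.9] F [-0.3 -0.1 -0.2] w 69.7 jawang -0.0866 Tz [-1.1e-03  2.0e-04 -1.0e+00]
shift tool [-31.3   0.5   7.9]
```

View pics/wrist1.png

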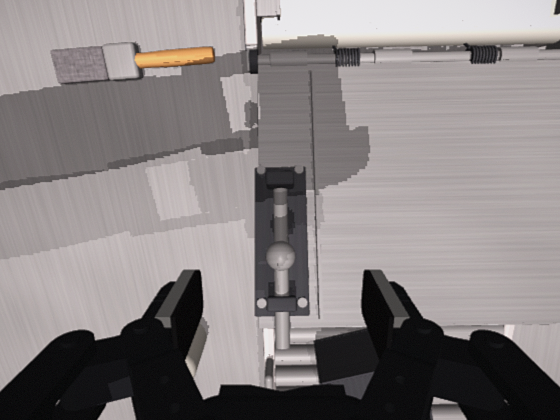

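Run:
```python
from h import *
w=np.load('w1.npz')
def addcam(w):
    C['wrist']=dict(f=float(w['fx']),c=(float(w['cx']),float(w['cy'])),r=w['rvec'],t=w['tvec'])
addcam(w)
print('knob z250',onz('wrist',(281,256.5),250))
for nm,p,z in [('hingeL',(250,62),115),('hinge R',(540,53),115),('hinge R roll',(480,55),115),('hinge mid',(345,58),115),('belt L',(258,0),119),('keeper',(270,372),130)]: print(nm,onz('wrist',p,z))
print(proj('wrist',[588.6,76,250]))
```

```text
knob z250 [585.4  75.8]
hingeL [567.5 224. ]
hinge R [849.7 207.5]
hinge R roll [791.7 210.8]
hinge mid [660.4 219.5]
belt L [581.2 275.4]
keeper [ 552.5 -136.4]
[285.27896817 255.96328511]
```

```bash
python3 -m creep '[[[-15,0,0],-0.016,70],[[-16,-1.5,20],0,70],[[0,0,25],0,70],[[0,0,0],0,70]]'
python3 - <<'E'
from h import *
from rig import ctrl
st([587,76,248])
for n in ['wrist','side']:
    f=ctrl.grab_frame(n);cv2.imwrite(f"pics/{n}2.png",f["color"][:,:,::-1])
    if n=='wrist': np.savez('w2.npz',**{k:v for k,v in f.items() if k!='color'})
E
```

```text
time_s: 3.55
tool_pos: [585.6, 76.9, 311.1]
tcp_rot: [-0.001, 0.731, 0.682, -0.002]
force: [-1.0, 1.1, 1.0]
grip_width: 69.8
t 3.55 p [585.6  76.9 311.1] F [-1.   1.1  1. ] w 69.8 jawang -0.0698 Tz [-4.2e-03 -1.0e-04 -1.0e+00]
shift tool [-0.7  1.7 63.1]
```

View pics/wrist2.png

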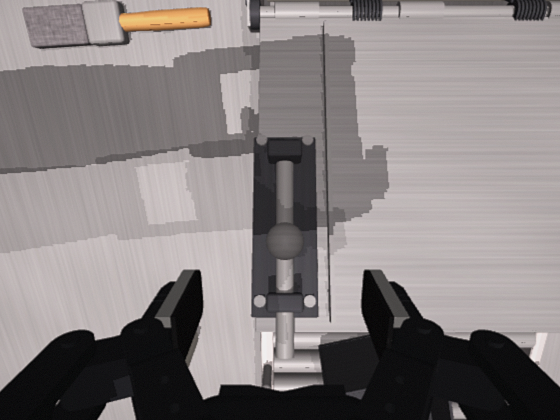

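```bash
python3 -m creep '[[[-0.5,2,20],0,70],[[0,0,20],0,70],[[0,0,15],0,60],[[0,0,8],0,50],[[0,0,0],0,45]]'
python3 - <<'E'
from h import *
from rig import ctrl
st([587.5,76,248])
for n in ['wrist','side']:
    f=ctrl.grab_frame(n);cv2.imwrite(f"pics/{n}3.png",f["color"][:,:,::-1])
b=cv2.imread("pics/side3.png")
a=cv2.imread("pics/wrist3.png")
cv2.imwrite("pics/c3.png",np.hstack([cv2.resize(b[130:280,160:320],None,fx=2.5,fy=2.5,interpolation=cv2.INTER_CUBIC),cv2.resize(a[130:420,130:438],(398,375))]))
E
```

```text
time_s: 4.28
tool_pos: [588.8, 75.6, 249.3]
tcp_rot: [-0.001, 0.732, 0.682, -0.001]
force: [0.7, -0.6, 0.5]
grip_width: 44.9
t 4.275 p [588.8  75.6 249.3] F [ 0.7 -0.6  0.5] w 44.9 jawang -0.071 Tz [-1.6e-03 -1.0e-04 -1.0e+00]
shift tool [ 0.3 -1.4  1.3]
```

View pics/c3.png

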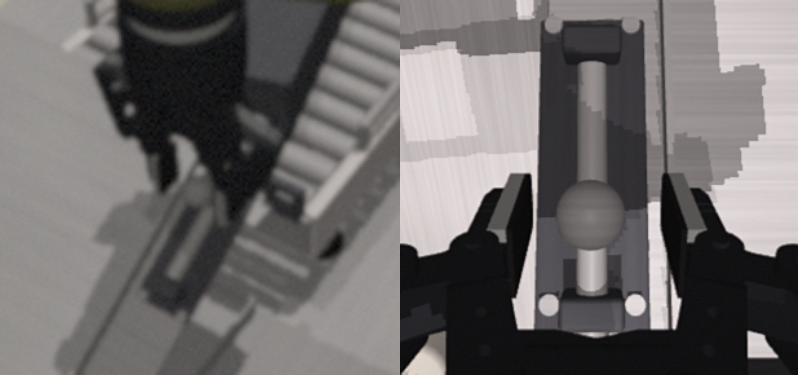

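```bash
python3 -m creep '[[[0,-1.2,1],0,32],[[0,0,0],0,26],[[0,0,0],0,18],[[0,0,0],0,18],[[0,0,0],0,18]]' 40
python3 -c "
from h import *
st()"
```

```text
time_s: 5.0
tool_pos: [587.0, 75.6, 249.1]
tcp_rot: [-0.001, 0.732, 0.682, -0.001]
force: [-4.8, -1.0, 1.3]
grip_width: 19.3
t 5.0 p [587.   75.6 249.1] F [-4.8 -1.   1.3] w 19.3 jawang -0.0709 Tz [-2.9e-03 -4.0e-04 -1.0e+00]
```

Run:
```python
from h import *
from rig import ctrl
for n in ['wrist','side']:
    f=ctrl.grab_frame(n);cv2.imwrite(f"pics/{n}4.png",f["color"][:,:,::-1])
st()
b=cv2.imread("pics/side4.png")
a=cv2.imread("pics/wrist4.png")
cv2.imwrite("pics/c4.png",np.hstack([cv2.resize(b[130:280,160:320],None,fx=2.5,fy=2.5,interpolation=cv2.INTER_CUBIC),cv2.resize(a[130:420,130:438],(398,375))]))
```

```text
t 5.1 p [587.   75.6 249.1] F [-5.4 -0.1  1.2] w 19.4 jawang -0.0709 Tz [-2.9e-03 -4.0e-04 -1.0e+00]
```

View pics/c4.png

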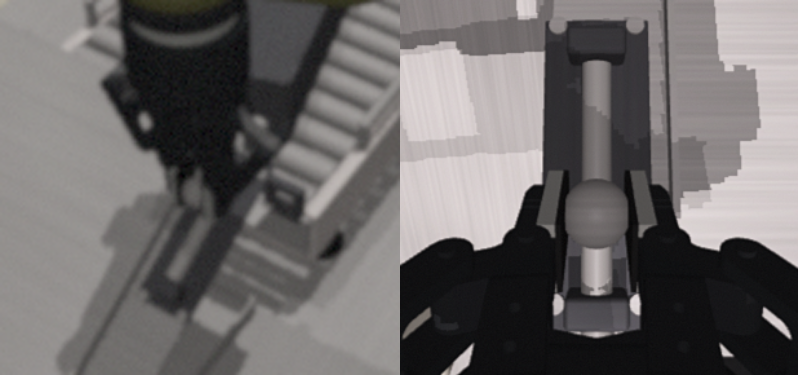

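Run:
```python
from h import *
from rig import ctrl
f=ctrl.grab_frame('wrist')
C['wrist']=dict(f=f['fx'],c=(f['cx'],f['cy']),r=f['rvec'],t=f['tvec'])
p=ctrl.get_obs()['tool_pos']
R0=cv2.Rodrigues(f['rvec'])[0]; print('cam',-R0.T@f['tvec'])
print('gp',proj('wrist',p+[0,0,2]))
for z in (244,248,252,256): print(z,onz('wrist',(282.5,294),z))
```

```text
cam [590.79376859 152.31353094 374.83061793]
gp [286.70897189 299.75984397]
244 [585.2  74.1]
248 [585.3  76.5]
252 [585.5  78.9]
256 [585.7  81.3]
```

```bash
python3 -m creep '[[[0,-0.8,0],0,15],[[0,0,0],0,15]]' 60
python3 -c "
from h import *
st()"
```

```text
time_s: 5.4
tool_pos: [586.9, 75.6, 249.1]
tcp_rot: [-0.0, 0.732, 0.682, -0.0]
force: [-3.4, -0.6, -0.3]
grip_width: 18.5
t 5.4 p [586.9  75.6 249.1] F [-3.4 -0.6 -0.3] w 18.5 jawang -0.071 Tz [-6.e-04 -2.e-04 -1.e+00]
```

```bash
python3 -m creep '[[[4.4,0,2.3],0,15],[[4.4,0,2.3],0,15],[[4.4,0,2.3],0,15],[[4.4,0,2.3],0,15],[[0,0,0],0,15]]'
python3 - <<'E'
from h import *
from rig import ctrl
st()
for n in ['wrist','side']:
    f=ctrl.grab_frame(n);cv2.imwrite(f"pics/{n}5.png",f["color"][:,:,::-1])
b=cv2.imread("pics/side5.png")
a=cv2.imread("pics/wrist5.png")
cv2.imwrite("pics/c5.png",np.hstack([cv2.resize(b[130:280,160:320],None,fx=2.5,fy=2.5,interpolation=cv2.INTER_CUBIC),cv2.resize(a[130:420,130:438],(398,375))]))
E
```

```text
time_s: 6.02
tool_pos: [588.2, 94.2, 239.4]
tcp_rot: [-0.001, 0.732, 0.682, 0.0]
force: [-3.5, 1.3, -2.1]
grip_width: 18.7
t 6.025 p [588.2  94.2 239.4] F [-3.5  1.3 -2.1] w 18.7 jawang -0.0705 Tz [-8.0e-04  1.2e-03 -1.0e+00]
```

View pics/c5.png

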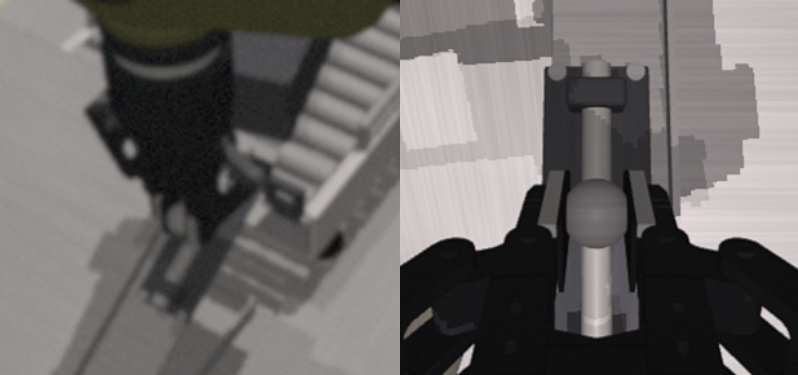

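```bash
python3 -m creep '[[[2.2,0,1.2],0,15],[[0,0,0],0,15]]'
python3 -m creep '[[[1.7,0,1],0,15],[[0,0,0],0,15]]'
python3 -m creep '[[[1.7,0,1],0,15],[[0,0,0],0,15]]'
```

```text
time_s: 6.38
tool_pos: [588.4, 95.4, 238.9]
tcp_rot: [-0.0, 0.732, 0.682, -0.0]
force: [-5.4, -0.6, -0.1]
grip_width: 18.6
time_s: 6.62
tool_pos: [588.5, 97.0, 238.0]
tcp_rot: [-0.0, 0.732, 0.682, -0.0]
force: [-6.2, -0.1, 0.1]
grip_width: 18.3
time_s: 6.88
tool_pos: [588.6, 98.8, 237.1]
tcp_rot: [-0.0, 0.732, 0.682, -0.0]
force: [-6.3, 0.5, 0.5]
grip_width: 18.6
```

```bash
python3 -m creep '[[[-4,-0.8,3.9],0,15],[[-4,-0.2,4],0,15],[[-3.8,0,4],0,15],[[-3.7,0,4.6],0,15],[[0,0,0],0,15]]' 80
python3 -c "
from h import *
st()"
```

```text
time_s: 7.5
tool_pos: [587.5, 84.0, 221.4]
tcp_rot: [0.0, 0.732, 0.681, 0.001]
force: [-1.7, 2.9, 2.6]
grip_width: 18.1
t 7.5 p [587.5  84.  221.4] F [-1.7  2.9  2.6] w 18.1 jawang -0.0713 Tz [ 0.0025  0.0017 -1.    ]
```

```bash
python3 -m creep '[[[-3.5,0,4.4],0,15],[[-3.5,0,4.6],0,15],[[-3.2,0,4.8],0,15],[[-3,0,5],0,15],[[0,0,0],0,15]]'
python3 -m creep '[[[-2.7,0,4.8],0,15],[[-2.7,0,4.8],0,15],[[-2.5,0,4.8],0,15],[[0,0,0],0,15]]'
python3 - <<'E'
from h import *
from rig import ctrl
st()
for n in ['wrist','side']:
    f=ctrl.grab_frame(n);cv2.imwrite(f"pics/{n}6.png",f["color"][:,:,::-1])
b=cv2.imread("pics/side6.png")
a=cv2.imread("pics/wrist6.png")
cv2.imwrite("pics/c6.png",np.hstack([cv2.resize(b[130:280,160:320],None,fx=2.5,fy=2.5,interpolation=cv2.INTER_CUBIC),cv2.resize(a[130:420,130:438],(398,375))]))
E
```

```text
time_s: 8.12
tool_pos: [586.3, 64.2, 204.7]
tcp_rot: [0.006, 0.732, 0.682, -0.005]
force: [-11.4, -21.9, 15.4]
grip_width: 15.4
time_s: 8.62
tool_pos: [585.8, 56.0, 191.2]
tcp_rot: [0.005, 0.732, 0.681, -0.004]
force: [-11.3, -19.2, 15.1]
grip_width: 15.8
t 8.625 p [585.8  56.  191.2] F [-11.3 -19.2  15.1] w 15.8 jawang -0.0714 Tz [ 0.001  -0.0135 -0.9999]
```

View pics/c6.png

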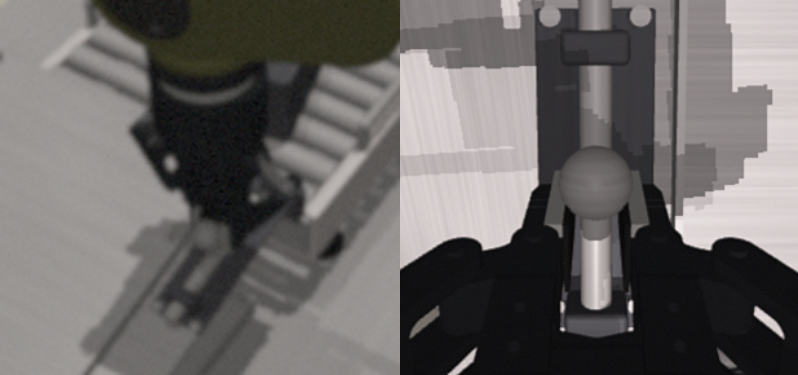

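```bash
python3 -m creep '[[[3.5,0,-6],0,15],[[4,0,-6],0,15],[[4,0,-6],0,15],[[5,0,-6],0,15],[[0,0,0],0,15]]' 60
python3 - <<'E'
from h import *
from rig import ctrl
st()
f=ctrl.grab_frame('wrist');cv2.imwrite("pics/wrist7.png",f["color"][:,:,::-1])
o=ctrl.get_obs();T=tool(o)
C['wrist']=dict(f=f['fx'],c=(f['cx'],f['cy']),r=f['rvec'],t=f['tvec'])
for w,dz in((85,-13),(70,-8),(45,-3),(20,0)):
  for x in(-11,11):
    for z in (17,-2,-20): print(w,x,z,proj('wrist',o['tool_pos']+T@np.array([x,w/2,z+dz])).round(0))
E
```

```text
time_s: 9.35
tool_pos: [587.1, 71.7, 216.5]
tcp_rot: [0.006, 0.732, 0.681, -0.005]
force: [-14.5, -22.8, 19.8]
grip_width: 15.1
t 9.35 p [587.1  71.7 216.5] F [-14.5 -22.8  19.8] w 15.1 jawang -0.0715 Tz [ 0.0014 -0.0159 -0.9999]
85 -11 17 [384. 314.]
85 -11 -2 [398. 343.]
85 -11 -20 [416. 379.]
85 11 17 [389. 269.]
85 11 -2 [405. 293.]
85 11 -20 [424. 323.]
70 -11 17 [364. 308.]
70 -11 -2 [375. 335.]
70 -11 -20 [389. 368.]
70 11 17 [368. 263.]
70 11 -2 [380. 286.]
70 11 -20 [395. 313.]
45 -11 17 [335. 302.]
45 -11 -2 [342. 327.]
45 -11 -20 [350. 358.]
45 11 17 [337. 258.]
45 11 -2 [345. 279.]
45 11 -20 [354. 305.]
20 -11 17 [307. 298.]
20 -11 -2 [311. 323.]
20 -11 -20 [314. 352.]
20 11 17 [308. 255.]
20 11 -2 [312. 275.]
20 11 -20 [316. 300.]
```

View pics/wrist7.png

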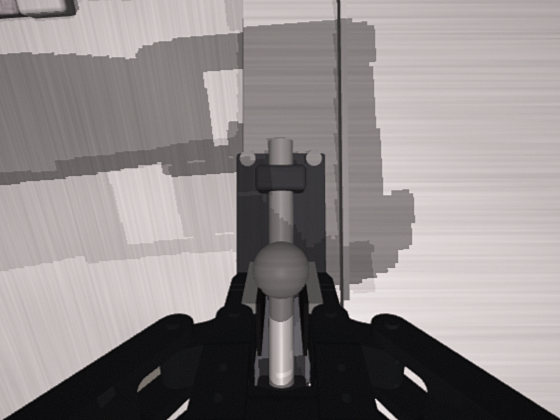

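View pics/wrist3.png

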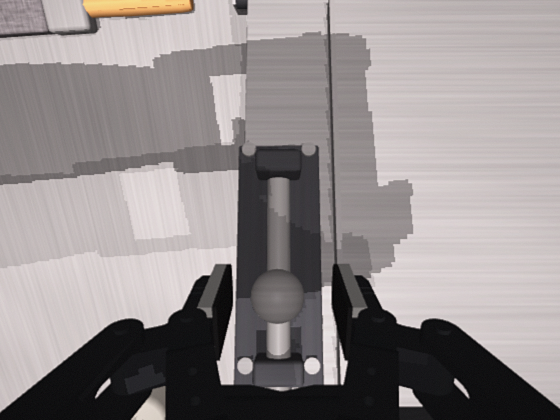

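```bash
python3 -m creep '[[[0,0,-6],0,20],[[0,0,-6],0,30],[[0,0,0],0,45],[[0,0,0],0,60],[[0,0,0],0,60]]' 60
python3 - <<'E'
from h import *
from rig import ctrl
st()
for n in ['wrist','side','scene']:
    f=ctrl.grab_frame(n);cv2.imwrite(f"pics/{n}8.png",f["color"][:,:,::-1])
    if n=='wrist': np.savez('w8.npz',**{k:v for k,v in f.items() if k!='color'})
a=cv2.imread("pics/scene8.png");b=cv2.imread("pics/side8.png")
cv2.imwrite("pics/c8.png",np.hstack([cv2.resize(b[130:280,160:320],None,fx=2.5,fy=2.5,interpolation=cv2.INTER_CUBIC),cv2.resize(a[80:230,260:420],None,fx=2.5,fy=2.5,interpolation=cv2.INTER_CUBIC)]))
E
```

```text
time_s: 10.02
tool_pos: [586.3, 79.1, 222.7]
tcp_rot: [-0.0, 0.732, 0.682, -0.0]
force: [-0.8, 0.2, 0.5]
grip_width: 59.9
t 10.025 p [586.3  79.1 222.7] F [-0.8  0.2  0.5] w 59.9 jawang -0.0706 Tz [-5.e-04 -1.e-04 -1.e+00]
```

View pics/wrist8.png

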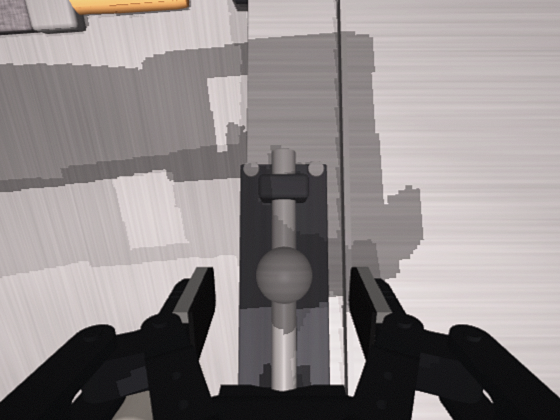

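View pics/c8.png

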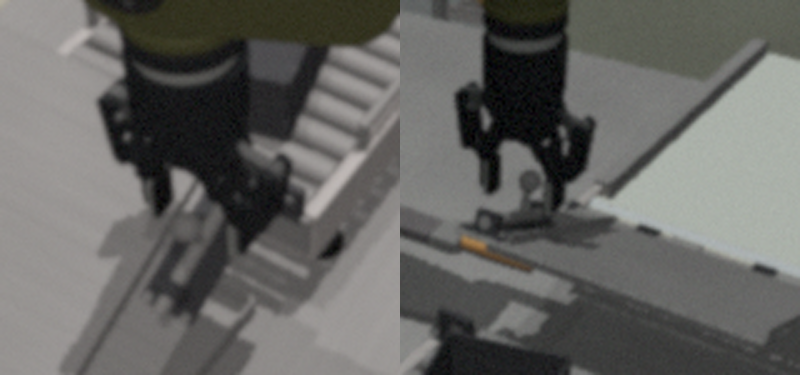

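Run:
```python
from h import *
print(tri((311.8,152.2),(234.2,221.4)))
w=np.load('w8.npz');C['wrist']=dict(f=float(w['fx']),c=(float(w['cx']),float(w['cy'])),r=w['rvec'],t=w['tvec'])
for z in (230,235,240,245): print(z,onz('wrist',(284,275),z))
from scipy.optimize import least_squares
ob=[('scene',(311.8,152.2)),('side',(234.2,221.4)),('wrist',(284,275))]
for wt in ((1,1,1),(1,1,0),(0,1,1),(1,0,1)):
  s=least_squares(lambda X:np.concatenate([k*(proj(n,X)-p) for k,(n,p) in zip(wt,ob)]),[588,90,240]);print(wt,s.x.round(1),s.fun.round(1))
```

```text
(array([588.4,  92.5, 225.6]), np.float64(0.07), np.float64(0.13))
230 [586.2  93.2]
235 [586.3  95.8]
240 [586.5  98.5]
245 [586.6 101.1]
(1, 1, 1) [586.2  91.8 227.2] [-1.  -0.7  1.1 -0.4  0.3 -0.3]
(1, 1, 0) [588.3  92.4 225.6] [-0.1  0.  -0.1 -0.   0.  -0. ]
(0, 1, 1) [586.2  93.2 229.9] [-0.  -0.   0.6 -0.8  0.  -0.2]
(1, 0, 1) [586.1  91.3 226.4] [-1.1 -0.3  0.  -0.   0.2 -0.1]
```

```bash
python3 -m creep '[[[7,0,-5],0,60],[[7,0,-5],0,60],[[5,0,-3],0,60],[[0,0,0],0,60],[[0,0,0],0,60]]' 60
python3 - <<'E'
from h import *
from rig import ctrl
st()
for n in ['wrist','side','scene']:
    f=ctrl.grab_frame(n);cv2.imwrite(f"pics/{n}9.png",f["color"][:,:,::-1])
    if n=='wrist': np.savez('w9.npz',**{k:v for k,v in f.items() if k!='color'})
a=cv2.imread("pics/scene9.png");b=cv2.imread("pics/side9.png")
w=cv2.imread("pics/wrist9.png")
cv2.imwrite("pics/c9.png",np.vstack([np.hstack([cv2.resize(b[160:260,190:290],None,fx=4,fy=4,interpolation=cv2.INTER_CUBIC),cv2.resize(a[100:200,270:370],None,fx=4,fy=4,interpolation=cv2.INTER_CUBIC)]),np.hstack([w[220:400,160:400],np.zeros((180,560,3),np.uint8)])]))
E
```

```text
time_s: 10.8
tool_pos: [587.7, 97.9, 236.1]
tcp_rot: [-0.0, 0.732, 0.682, -0.0]
force: [-0.1, 0.6, -0.0]
grip_width: 60.0
t 10.8 p [587.7  97.9 236.1] F [-0.1  0.6 -0. ] w 60.0 jawang -0.0708 Tz [-2.e-04 -1.e-04 -1.e+00]
```

View pics/c9.png

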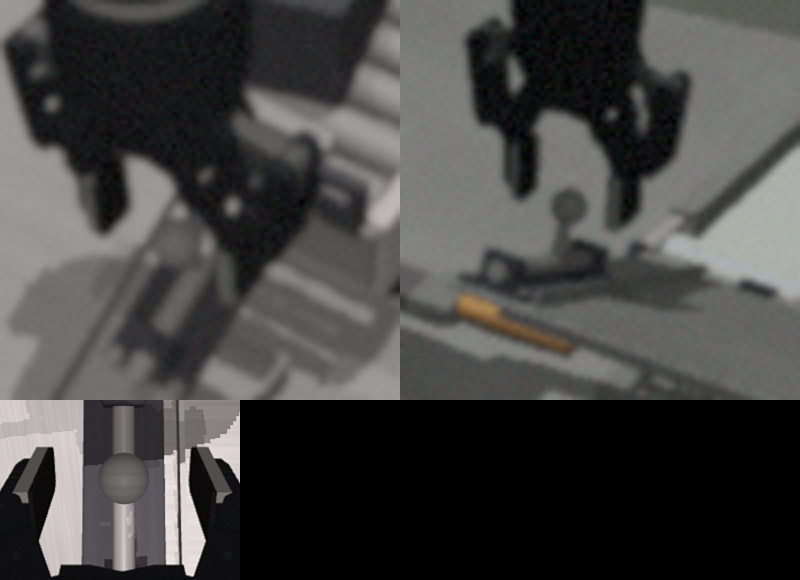

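Run:
```python
from h import *
w=np.load('w9.npz');C['wrist']=dict(f=float(w['fx']),c=(float(w['cx']),float(w['cy'])),r=w['rvec'],t=w['tvec'])
from scipy.optimize import least_squares
ob=[('scene',(311.7,151.4)),('side',(234.2,220.3)),('wrist',(284,298))]
for wt in ((1,1,1),(1,1,0),(0,1,1),(1,0,1)):
  s=least_squares(lambda X:np.concatenate([k*(proj(n,X)-p) for k,(n,p) in zip(wt,ob)]),[588,90,240]);print(wt,s.x.round(1),s.fun.round(1))
```

```text
(1, 1, 1) [586.4  93.  228.7] [-0.6 -0.6  0.6  0.6  0.3  0. ]
(1, 1, 0) [588.4  92.  228.1] [-0.1  0.  -0.  -0.   0.   0. ]
(0, 1, 1) [586.4  94.9 231.8] [-0.  -0.  -0.1  0.2 -0.   0.1]
(1, 0, 1) [586.3  92.5 227.8] [-0.7 -0.2  0.   0.   0.1 -0.1]
```

```bash
python3 -m creep '[[[-4.2,-0.8,8],0,50],[[0,0,0],0,30],[[0,0,0],0,20],[[0,0,0],0,12],[[0,0,0],0,12]]' 100
python3 - <<'E'
from h import *
from rig import ctrl
f=ctrl.grab_frame('wrist');cv2.imwrite("pics/wrist10.png",f["color"][220:400,130:430,::-1])
st()
E
```

```text
time_s: 11.58
tool_pos: [588.0, 93.9, 228.8]
tcp_rot: [0.001, 0.732, 0.682, 0.002]
force: [5.6, 0.5, -1.5]
grip_width: 17.7
t 11.625 p [588.   93.9 228.8] F [ 5.4  0.3 -1.4] w 17.9 jawang -0.0711 Tz [ 3.9e-03  5.0e-04 -1.0e+00]
```

View pics/wrist10.png

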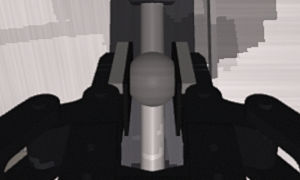

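```bash
python3 -m creep '[[[-1.5,0.3,0.5],0,12],[[-1.5,0,0.7],0,12],[[-1.5,0,1],0,12],[[-1.4,0,1.2],0,12],[[-1.3,0,1.4],0,12]]' 110
python3 -m creep '[[[-1.1,0,1.4],0,12],[[-1.1,0,1.5],0,12],[[-1.1,0,1.5],0,12],[[-1.1,0,1.5],0,12],[[-1.1,0,1.5],0,12]]' 110
```

```text
time_s: 12.25
tool_pos: [587.5, 87.1, 224.6]
tcp_rot: [0.001, 0.732, 0.682, 0.002]
force: [5.4, 3.2, 2.5]
grip_width: 17.4
time_s: 12.88
tool_pos: [587.2, 81.7, 217.7]
tcp_rot: [0.0, 0.732, 0.682, 0.002]
force: [3.8, 2.1, 4.8]
grip_width: 17.6
```

```bash
python3 -m creep '[[[-1.1,0,1.6],0,12],[[-1.1,0,1.6],0,12],[[-1.1,0,1.6],0,12],[[-1,0,1.6],0,12],[[-1,0,1.6],0,12]]' 110
python3 -m creep '[[[-1,0,1.6],0,12],[[-1,0,1.6],0,12],[[-1,0,1.7],0,12],[[-0.9,0,1.7],0,12],[[-0.9,0,1.7],0,12]]' 110
python3 -c "
from h import *
from rig import ctrl
st()
f=ctrl.grab_frame('wrist');cv2.imwrite('pics/wrist11.png',f['color'][220:400,130:430,::-1])"
```

```text
time_s: 13.5
tool_pos: [586.9, 76.5, 210.1]
tcp_rot: [0.0, 0.732, 0.681, 0.002]
force: [2.9, 3.7, 6.7]
grip_width: 17.4
time_s: 14.12
tool_pos: [586.6, 71.6, 202.4]
tcp_rot: [0.001, 0.732, 0.681, 0.002]
force: [0.5, 1.1, 7.1]
grip_width: 17.6
t 14.125 p [586.6  71.6 202.4] F [0.5 1.1 7.1] w 17.6 jawang -0.0713 Tz [ 0.0039  0.0021 -1.    ]
```

View pics/wrist11.png

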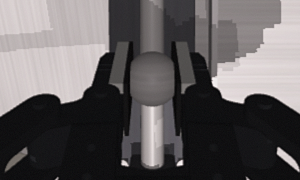

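```bash
python3 -m creep '[[[-0.9,0,1.7],0,12],[[-0.9,0,1.7],0,12],[[-0.9,0,1.7],0,12],[[-0.9,0,1.7],0,12],[[-0.8,0,1.7],0,12]]' 110
python3 -m creep '[[[-0.8,0,1.6],0,12],[[-0.8,0,1.6],0,12],[[-0.8,0,1.6],0,12],[[-0.7,0,1.6],0,12],[[-0.7,0,1.6],0,12]]' 110
python3 -m creep '[[[-0.7,0,1.6],0,12],[[-0.7,0,1.6],0,12],[[-0.7,0,1.4],0,12],[[0,0,0],0,12],[[0,0,0],0,12]]' 110
```

```text
time_s: 14.8
tool_pos: [586.2, 66.9, 194.0]
tcp_rot: [0.0, 0.733, 0.681, 0.002]
force: [1.8, 2.1, 8.3]
grip_width: 17.2
time_s: 15.42
tool_pos: [585.6, 61.9, 185.8]
tcp_rot: [0.001, 0.732, 0.682, 0.0]
force: [3.8, -2.2, 8.9]
grip_width: 14.9
time_s: 16.05
tool_pos: [585.4, 59.9, 181.3]
tcp_rot: [0.001, 0.732, 0.682, 0.0]
force: [4.6, -2.1, 9.7]
grip_width: 14.8
```

```bash
python3 -c "
from h import *
from rig import ctrl
st()
f=ctrl.grab_frame('wrist');cv2.imwrite('pics/wrist12.png',cv2.resize(f['color'][200:400,130:430,::-1],None,fx=2,fy=2))
f=ctrl.grab_frame('side');cv2.imwrite('pics/side12.png',cv2.resize(f['color'][150:270,180:320,::-1],None,fx=5,fy=5,interpolation=cv2.INTER_CUBIC))"
```

```text
t 16.05 p [585.4  59.9 181.3] F [ 4.6 -2.1  9.7] w 14.8 jawang -0.0709 Tz [ 0.0013 -0.0012 -1.    ]
```

View pics/wrist12.png

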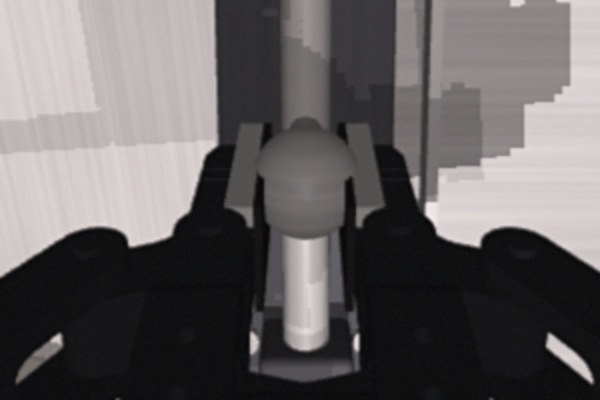

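View pics/side12.png

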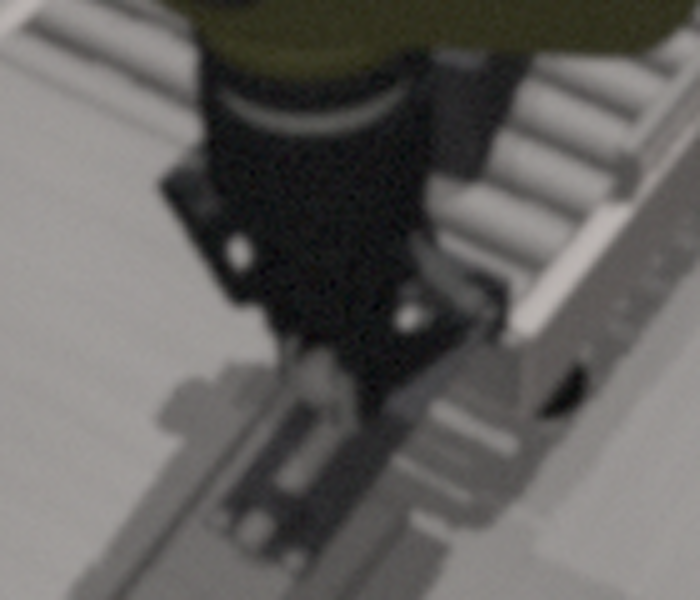

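Run:
```python
from h import *
from rig import ctrl
f=ctrl.grab_frame('wrist')
C['wrist']=dict(f=f['fx'],c=(f['cx'],f['cy']),r=f['rvec'],t=f['tvec'])
from scipy.optimize import least_squares
p=(130+306/2,200+177/2)
ob=[('side',(244,223.4)),('wrist',p)]
s=least_squares(lambda X:np.concatenate([(proj(n,X)-p) for n,p in ob]),[588,90,200]);print(s.x.round(1),s.fun.round(1))
for z in (182,186,190,195):
  y=onz('wrist',p,z)[1]; d=223-y;h=z-115; print(z,y,'b',np.sqrt(d*d+h*h-2500)-165,'a',np.arctan2(h,d)-np.arctan2(50,165))
```

```text
[584.7  71.7 194.9] [-1.   1.6 -0.   0.4]
182 64.4 b -0.24879363112390251 a 0.10547117858862626
186 66.7 b -0.7724444558709251 a 0.13215188284849155
190 69.0 b -1.1677687388711604 a 0.15896955935406493
195 71.9 b -1.5031804590682611 a 0.192695073851834
```

```bash
python3 -m creep '[[[0,0,0],0,34],[[10,0,-10],0,40],[[12,0.3,-14],0,40],[[0,0,0],0,40]]' 100
python3 - <<'E'
from h import *
from rig import ctrl
f=ctrl.grab_frame('wrist');cv2.imwrite('pics/wrist13.png',cv2.resize(f['color'][200:400,130:430,::-1],None,fx=2,fy=2))
np.savez('w13.npz',**{k:v for k,v in f.items() if k!='color'})
f=ctrl.grab_frame('side');cv2.imwrite('pics/side13.png',cv2.resize(f['color'][150:270,180:320,::-1],None,fx=5,fy=5,interpolation=cv2.INTER_CUBIC))
f=ctrl.grab_frame('scene');cv2.imwrite('pics/scene13.png',cv2.resize(f['color'][90:210,250:390,::-1],None,fx=5,fy=5,interpolation=cv2.INTER_CUBIC))
st()
E
```

```text
time_s: 16.7
tool_pos: [587.4, 83.8, 204.7]
tcp_rot: [0.001, 0.731, 0.682, 0.001]
force: [0.3, -0.6, 0.5]
grip_width: 39.6
t 16.85 p [586.3  82.8 202.5] F [-0.6 -0.3  0.1] w 40.0 jawang -0.0705 Tz [-4.e-04 -3.e-04 -1.e+00]
```

View pics/wrist13.png

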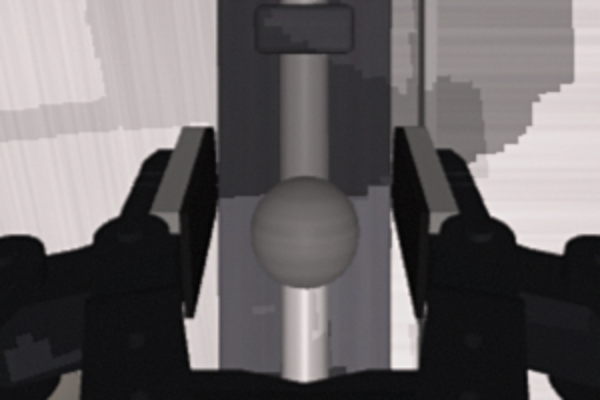

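View pics/side13.png

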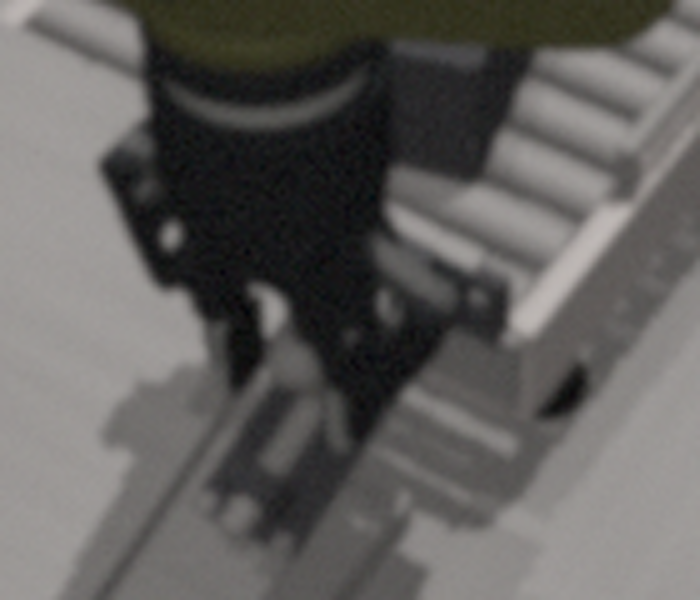

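View pics/scene13.png

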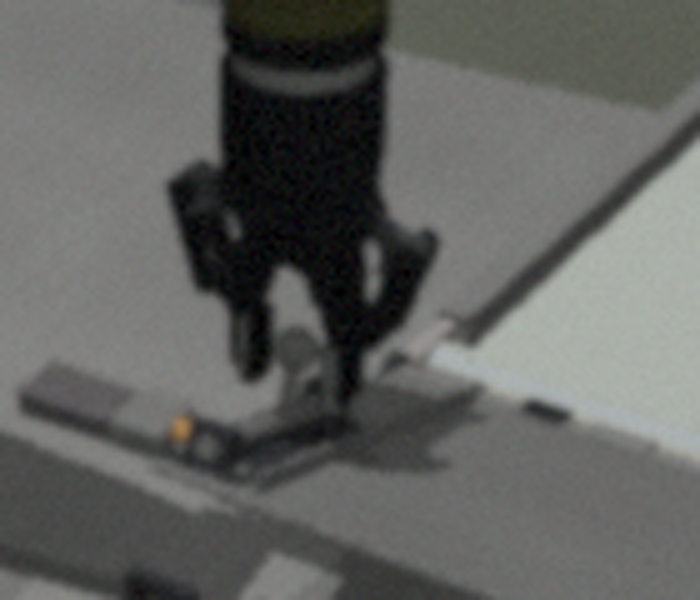

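```bash
cat >> h.py <<'E'
from scipy.optimize import least_squares
def loc(wf,wp,sd,sc):
    w=np.load(wf);C['wrist']=dict(f=float(w['fx']),c=(float(w['cx']),float(w['cy'])),r=w['rvec'],t=w['tvec'])
    ob=[('scene',sc),('side',sd),('wrist',wp)]
    for wt in ((1,1,1),(1,1,0),(0,1,1),(1,0,1)):
        s=least_squares(lambda X:np.concatenate([k*(proj(n,X)-p) for k,(n,p) in zip(wt,ob)]),[588,90,200]);print(wt,s.x.round(1),s.fun.round(1))
E
python3 -c "
from h import *
loc('w13.npz',(282.3,315.8),(239.2,221.6),(309.2,159))"
```

```text
(1, 1, 1) [585.4  80.9 213.5] [-1.  -0.5  0.2  0.3  0.2 -0. ]
(1, 1, 0) [587.   80.4 212.8] [-0.5  0.  -0.4 -0.   0.  -0. ]
(0, 1, 1) [585.4  81.9 214.9] [-0.  -0.  -0.1  0.2  0.   0. ]
(1, 0, 1) [585.4  80.7 213.1] [-1.  -0.3  0.   0.   0.2 -0.1]
```

```bash
python3 -m creep '[[[5,-0.3,-14],0,30],[[0,0,0],0,12],[[0,0,0],0,12],[[0,0,0],0,12]]' 60
python3 - <<'E'
from h import *
from rig import ctrl
f=ctrl.grab_frame('wrist');cv2.imwrite('pics/wrist14.png',cv2.resize(f['color'][200:400,130:430,::-1],None,fx=2,fy=2))
st()
E
```

```text
time_s: 17.35
tool_pos: [587.6, 87.4, 217.8]
tcp_rot: [0.001, 0.732, 0.682, 0.001]
force: [2.4, -0.8, 4.5]
grip_width: 18.6
t 17.4 p [587.6  87.3 217.7] F [ 3.2 -0.7  4.8] w 18.8 jawang -0.0711 Tz [ 3.2e-03 -5.0e-04 -1.0e+00]
```

View pics/wrist14.png

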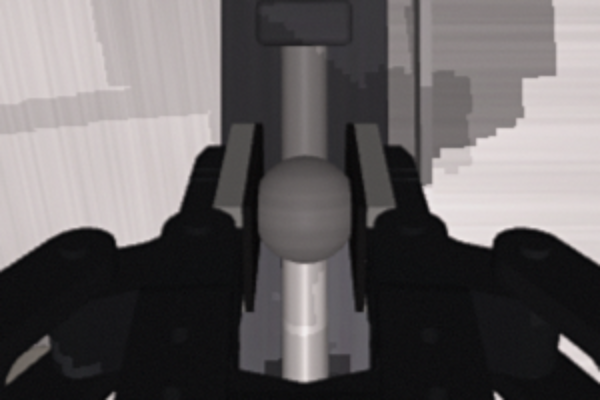

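```bash
cat > look.py <<'E'
import sys
from h import *
from rig import ctrl
f=ctrl.grab_frame('wrist');cv2.imwrite(f'pics/{sys.argv[1]}.png',cv2.resize(f['color'][220:370,190:380,::-1],None,fx=2,fy=2))
st()
E
python3 -m creep '[[[-1.3,0,0.8],0,12],[[-1.3,0,1],0,12],[[-1.3,0,1.2],0,12],[[-1.3,0,1.4],0,12],[[-1.2,0,1.4],0,12]]' 120
python3 look.py w15
python3 -m creep '[[[-1.2,0,1.4],0,12],[[-1.1,0,1.5],0,12],[[-1.1,0,1.5],0,12],[[-1.1,0,1.5],0,12],[[-1.1,0,1.5],0,12]]' 120
python3 look.py w16
```

```text
time_s: 18.02
tool_pos: [587.2, 82.2, 211.4]
tcp_rot: [0.0, 0.732, 0.682, 0.002]
force: [5.3, 2.9, 4.1]
grip_width: 16.8
t 18.075 p [587.2  82.  211.2] F [6.6 1.9 4.2] w 16.7 jawang -0.0712 Tz [ 0.0034  0.0023 -1.    ]
time_s: 18.7
tool_pos: [586.9, 76.8, 204.6]
tcp_rot: [0.0, 0.732, 0.681, 0.002]
force: [3.9, 3.4, 6.9]
grip_width: 16.7
t 18.75 p [586.8  76.7 204.4] F [5.4 2.7 6. ] w 16.4 jawang -0.0712 Tz [ 0.0036  0.003  -1.    ]
```

View pics/w15.png

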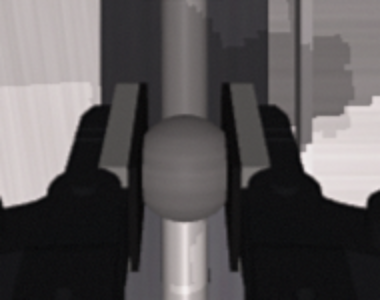

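View pics/w16.png

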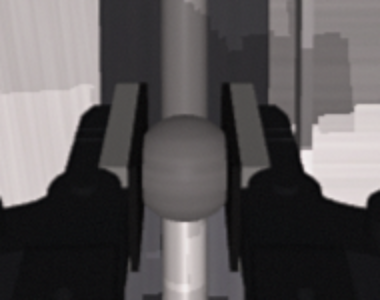

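```bash
python3 -m creep '[[[-1.1,0,1.6],0,12],[[-1,0,1.6],0,12],[[-1,0,1.6],0,12],[[-1,0,1.6],0,12],[[-1,0,1.6],0,12]]' 120
python3 look.py w17
python3 -m creep '[[[-0.9,0,1.5],0,12],[[-0.9,0,1.5],0,12],[[-0.9,0,1.5],0,12],[[-0.9,0,1.5],0,12],[[-0.9,0,1.5],0,12]]' 120
python3 look.py w18
```

```text
time_s: 19.38
tool_pos: [586.6, 71.9, 197.2]
tcp_rot: [-0.0, 0.732, 0.681, 0.003]
force: [3.9, 2.6, 9.1]
grip_width: 16.8
t 19.425 p [586.5  71.8 197. ] F [4.7 3.2 7.6] w 16.8 jawang -0.0714 Tz [ 0.0037  0.0036 -1.    ]
time_s: 20.05
tool_pos: [586.2, 67.1, 190.0]
tcp_rot: [0.0, 0.733, 0.681, 0.002]
force: [2.3, 3.5, 9.2]
grip_width: 16.6
t 20.1 p [586.2  66.9 189.7] F [4.1 1.6 8.6] w 16.6 jawang -0.0735 Tz [ 0.0036  0.0029 -1.    ]
```

View pics/w18.png

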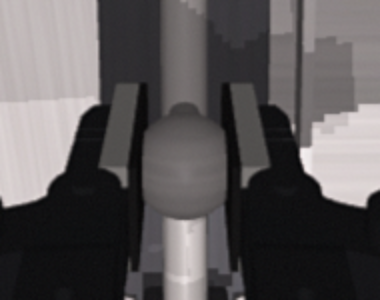

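```bash
python3 -m creep '[[[-0.8,0,1.5],0,12],[[-0.8,0,1.5],0,12],[[-0.8,0,1.5],0,12],[[-0.7,0,1.5],0,12],[[-0.7,0,1.5],0,12]]' 120
python3 look.py w19
```

```text
time_s: 20.72
tool_pos: [586.0, 63.5, 182.7]
tcp_rot: [-0.0, 0.733, 0.68, 0.003]
force: [2.1, 2.6, 10.4]
grip_width: 16.6
t 20.775 p [586.   63.4 182.5] F [ 3.9  2.3 10.5] w 16.7 jawang -0.074 Tz [ 0.0036  0.0038 -1.    ]
```

View pics/w19.png

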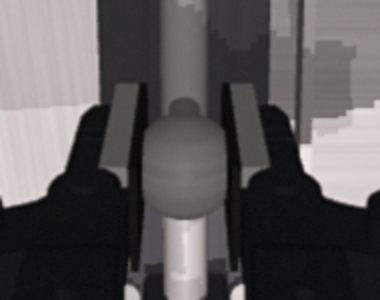

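```bash
python3 -m creep '[[[-0.6,0,1.3],0,12],[[-0.6,0,1.3],0,12],[[-0.6,0,1.3],0,12],[[-0.5,0,1.3],0,12],[[-0.5,0,1.3],0,12]]' 120
python3 look.py w20
python3 -m creep '[[[-0.4,0,1],0,12],[[-0.4,0,1],0,12],[[-0.3,0,0.8],0,12]]' 120
```

```text
time_s: 21.4
tool_pos: [585.7, 59.6, 176.0]
tcp_rot: [0.001, 0.732, 0.681, 0.001]
force: [4.9, 1.4, 9.1]
grip_width: 17.2
t 21.45 p [584.8  57.4 175.7] F [ -1.  -18.8  11.2] w 14.5 jawang -0.0708 Tz [ 1.0e-04 -5.4e-03 -1.0e+00]
time_s: 21.82
tool_pos: [585.1, 51.3, 174.6]
tcp_rot: [0.006, 0.732, 0.681, -0.005]
force: [-6.0, -24.9, 18.0]
grip_width: 13.4
```

View pics/w20.png

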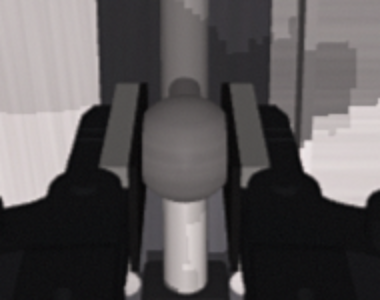

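```bash
python3 -m creep '[[[2,0,-8],0,40],[[6,0,-12],0,60],[[8,0,-25],0,60],[[8,0,-40],0,60],[[8,0,-30],0,60]]' 60
python3 -m creep '[[[0,0,0],0.18,16],[[0,0,0],0.18,16],[[0,0,0],0.18,16],[[0,0,0],0.18,16],[[0,0,0],0.18,16]]' 60
python3 -m creep '[[[0,0,0],0.18,16],[[0,0,0],0.18,16],[[0,0,0],0.18,16],[[0,0,0],0.12,16],[[0,0,0],0,16]]' 60
python3 - <<'E'
from h import *
from rig import ctrl
st()
print(ctrl.get_obs()['joint_pos'].round(2))
for n in ['wrist','side','scene']:
    f=ctrl.grab_frame(n);cv2.imwrite(f"pics/{n}21.png",f["color"][:,:,::-1])
    if n=='wrist': np.savez('w21.npz',**{k:v for k,v in f.items() if k!='color'})
a=cv2.imread("pics/scene21.png");b=cv2.imread("pics/side21.png")
cv2.imwrite("pics/c21.png",np.hstack([cv2.resize(b[160:260,190:290],None,fx=4,fy=4,interpolation=cv2.INTER_CUBIC),cv2.resize(a[100:200,270:370],None,fx=4,fy=4,interpolation=cv2.INTER_CUBIC)]))
E
```

```text
time_s: 22.45
tool_pos: [586.0, 91.6, 286.8]
tcp_rot: [-0.001, 0.731, 0.682, -0.001]
force: [-0.0, -0.1, 0.1]
grip_width: 59.9
time_s: 23.08
tool_pos: [585.7, 91.4, 284.9]
tcp_rot: [-0.001, 0.956, 0.293, -0.002]
force: [-0.1, -0.1, 0.1]
grip_width: 16.2
time_s: 23.7
tool_pos: [585.9, 91.2, 285.0]
tcp_rot: [-0.0, 1.0, -0.029, -0.001]
force: [0.0, -0.5, -0.4]
grip_width: 15.6
t 23.7 p [585.9  91.2 285. ] F [ 0.  -0.5 -0.4] w 15.6 jawang -1.6285 Tz [-2.8e-03  3.0e-04 -1.0e+00]
[ 0.06 -0.02  1.74  0.    1.43  1.69]
```

View pics/wrist21.png

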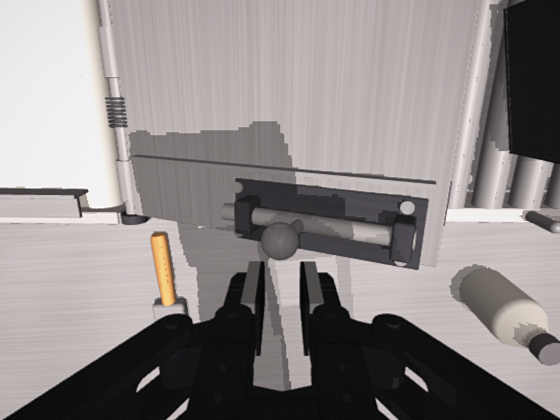

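View pics/c21.png

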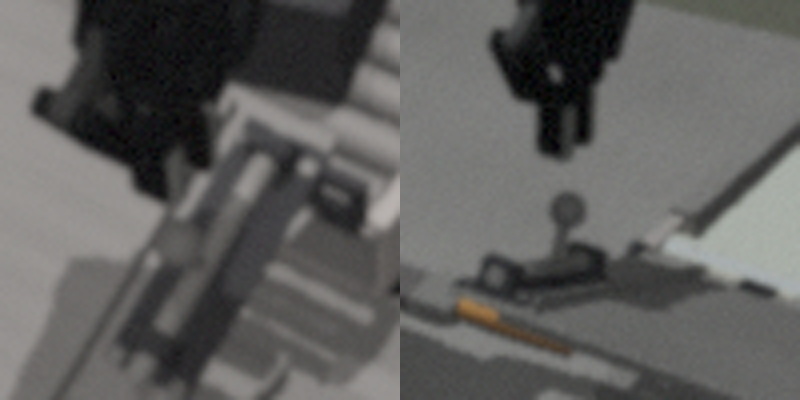

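```bash
python3 -c "
from h import *
loc('w21.npz',(280,241),(234.8,219.6),(311.6,152.1))
for z in (228,232,236): print(onz('wrist',(280,241),z))"
```

```text
(1, 1, 1) [586.9  91.3 229.1] [-0.6 -1.1  0.2  0.4  0.1 -0.3]
(1, 1, 0) [588.8  89.8 227.4] [-0.2  0.  -0.2 -0.   0.  -0. ]
(0, 1, 1) [587.2  91.3 230.1] [-0.  -0.   0.1 -0.  -0.  -0. ]
(1, 0, 1) [586.1  91.4 227.1] [-0.9 -0.5  0.   0.  -0.1 -0.2]
[586.3  91.3]
[588.   91.2]
[589.6  91.1]
```

```bash
python3 -m creep '[[[2,0,8],0,16],[[1,0,8],0,16],[[0,0,6],0,16],[[0,0,3],0,16],[[0,0,0],0,16]]' 80
python3 - <<'E'
from h import *
from rig import ctrl
st()
for n in ['wrist','scene']:
    f=ctrl.grab_frame(n);cv2.imwrite(f"pics/{n}22.png",f["color"][:,:,::-1])
a=cv2.imread("pics/scene22.png");b=cv2.imread("pics/wrist22.png")
cv2.imwrite("pics/c22.png",np.hstack([cv2.resize(b[200:360,200:360],None,fx=2.5,fy=2.5,interpolation=cv2.INTER_CUBIC),cv2.resize(a[100:200,270:370],None,fx=4,fy=4,interpolation=cv2.INTER_CUBIC)]))
E
```

```text
time_s: 24.48
tool_pos: [589.6, 90.1, 260.8]
tcp_rot: [0.0, 1.0, -0.03, -0.0]
force: [-0.6, -0.3, 0.2]
grip_width: 15.9
t 24.475 p [589.6  90.1 260.8] F [-0.6 -0.3  0.2] w 15.9 jawang -1.6311 Tz [-6.e-04 -0.e+00 -1.e+00]
```

View pics/c22.png

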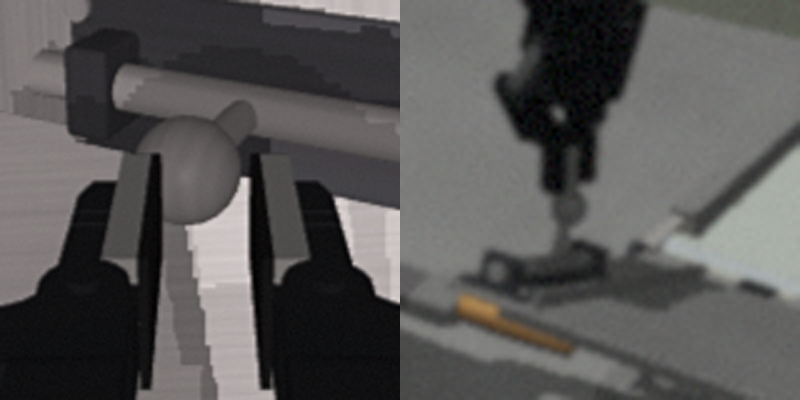

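```bash
python3 -m creep '[[[0,-3.7,0],0,16],[[0,0,2],0,16],[[0,0,2],0,16],[[0,0,1],0,16],[[0,0,0],0,16]]' 80
python3 - <<'E'
from h import *
from rig import ctrl
st()
f=ctrl.grab_frame('wrist');cv2.imwrite("pics/w23.png",cv2.resize(f["color"][200:360,200:360,::-1],None,fx=2.5,fy=2.5))
E
```

```text
time_s: 25.2
tool_pos: [589.9, 93.8, 255.9]
tcp_rot: [0.0, 1.0, -0.03, -0.0]
force: [0.3, 0.8, 0.2]
grip_width: 15.8
t 25.2 p [589.9  93.8 255.9] F [0.3 0.8 0.2] w 15.8 jawang -1.631 Tz [-3.e-04 -1.e-04 -1.e+00]
```

View pics/w23.png

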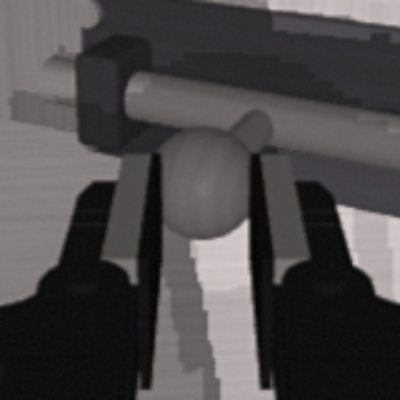

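```bash
python3 -m creep '[[[0,0,1.2],0,16],[[0,0,1.2],0,16],[[0,0,1.2],0,16],[[0,0,0],0,16]]' 80
python3 -c "
from h import *
st()"
```

```text
time_s: 25.75
tool_pos: [590.1, 93.8, 252.8]
tcp_rot: [-0.0, 1.0, -0.03, 0.0]
force: [0.8, 0.2, 1.8]
grip_width: 15.9
t 25.75 p [590.1  93.8 252.8] F [0.8 0.2 1.8] w 15.9 jawang -1.631 Tz [ 5.e-04  0.e+00 -1.e+00]
```

```bash
python3 -m creep '[[[0,1.2,1.4],0,16],[[0,1.6,1.2],0,16],[[0,1.6,1.2],0,16],[[0,1.6,1.2],0,16],[[0,1.6,1.2],0,16]]' 80
python3 -m creep '[[[0,1.6,1.2],0,16],[[0,1.5,1.2],0,16],[[0,1.2,1.5],0,16],[[0,1.1,1.5],0,16],[[0,1.1,1.5],0,16]]' 80
python3 - <<'E'
from h import *
from rig import ctrl
st()
f=ctrl.grab_frame('wrist');cv2.imwrite("pics/w24.png",cv2.resize(f["color"][200:360,200:360,::-1],None,fx=2.5,fy=2.5))
E
```

```text
time_s: 26.38
tool_pos: [589.5, 86.5, 246.1]
tcp_rot: [-0.0, 1.0, -0.03, -0.0]
force: [0.7, 2.8, 1.6]
grip_width: 15.7
time_s: 27.0
tool_pos: [589.1, 79.7, 239.5]
tcp_rot: [-0.0, 1.0, -0.03, 0.0]
force: [0.4, 3.2, 3.2]
grip_width: 16.4
t 27.0 p [589.1  79.7 239.5] F [0.4 3.2 3.2] w 16.4 jawang -1.631 Tz [ 2.e-04 -0.e+00 -1.e+00]
```

View pics/w24.png

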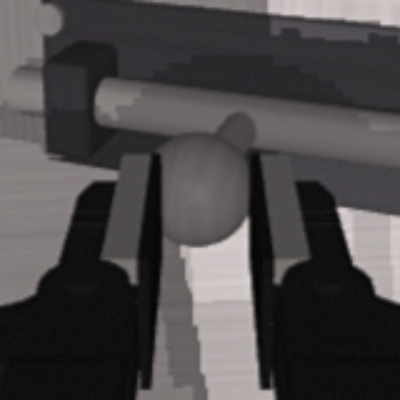

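```bash
python3 -m creep '[[[0,1.1,1.6],0,16],[[0,1.1,1.6],0,16],[[0,1.1,1.6],0,16],[[0,1.1,1.6],0,16],[[0,1,1.6],0,16]]' 80
python3 -m creep '[[[0,1,1.7],0,16],[[0,1,1.7],0,16],[[0,1,1.7],0,16],[[0,1,1.7],0,16],[[0,0.9,1.7],0,16]]' 80
python3 -m creep '[[[0,0.8,1.6],0,16],[[0,0.8,1.6],0,16],[[0,0.8,1.6],0,16],[[0,0.8,1.6],0,16],[[0,0.8,1.6],0,16]]' 80
python3 - <<'E'
from h import *
from rig import ctrl
st()
f=ctrl.grab_frame('wrist');cv2.imwrite("pics/w25.png",cv2.resize(f["color"][200:360,200:360,::-1],None,fx=2.5,fy=2.5))
E
```

```text
time_s: 27.68
tool_pos: [588.8, 74.1, 231.6]
tcp_rot: [0.0, 1.0, -0.03, 0.0]
force: [-1.1, 2.5, 5.3]
grip_width: 15.8
time_s: 28.3
tool_pos: [588.6, 69.0, 223.5]
tcp_rot: [0.0, 1.0, -0.03, 0.0]
force: [-1.8, 0.5, 6.8]
grip_width: 15.8
time_s: 28.92
tool_pos: [588.4, 64.7, 215.9]
tcp_rot: [0.001, 1.0, -0.03, 0.0]
force: [-0.8, 1.5, 6.4]
grip_width: 15.9
t 28.925 p [588.4  64.7 215.9] F [-0.8  1.5  6.4] w 15.9 jawang -1.6311 Tz [ 4.0e-04 -1.5e-03 -1.0e+00]
```

View pics/w25.png

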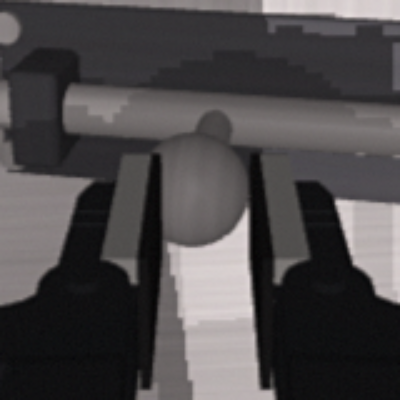

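```bash
python3 -m creep '[[[0,0.8,1.6],0,16],[[0,0.7,1.6],0,16],[[0,0.7,1.6],0,16],[[0,0.7,1.6],0,16],[[0,0.6,1.4],0,16]]' 80
python3 -m creep '[[[0,0.6,1.4],0,16],[[0,0.6,1.4],0,16],[[0,0.5,1.3],0,16],[[0,0.5,1.3],0,16],[[0,0.4,1.2],0,16]]' 80
python3 - <<'E'
from h import *
from rig import ctrl
st()
f=ctrl.grab_frame('wrist');cv2.imwrite("pics/w26.png",cv2.resize(f["color"][160:360,180:380,::-1],None,fx=2.5,fy=2.5))
E
```

```text
time_s: 29.6
tool_pos: [588.3, 61.3, 208.4]
tcp_rot: [0.001, 1.0, -0.03, 0.001]
force: [-1.8, -1.3, 8.3]
grip_width: 16.0
time_s: 30.22
tool_pos: [588.5, 58.9, 202.0]
tcp_rot: [0.0, 1.0, -0.03, 0.001]
force: [-2.2, 0.4, 9.8]
grip_width: 15.9
t 30.225 p [588.5  58.9 202. ] F [-2.2  0.4  9.8] w 15.9 jawang -1.6311 Tz [ 1.8e-03 -9.0e-04 -1.0e+00]
```

View pics/w26.png

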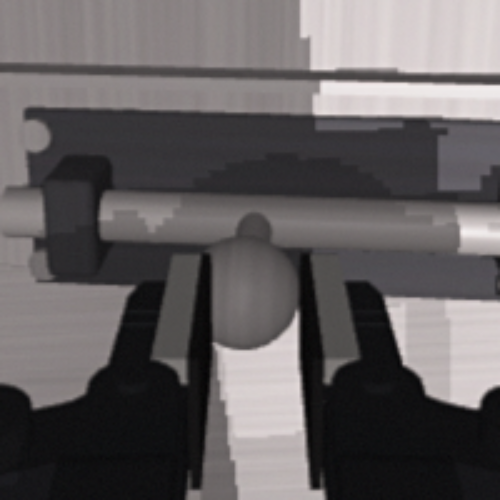

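```bash
python3 -m creep '[[[0,0.5,1.2],0,16],[[0,0.5,1.2],0,16],[[0,0.5,1],0,16],[[0,0.4,1],0,16]]' 80
python3 -m creep '[[[0,0.4,0.8],0,16],[[0,0.4,0.8],0,16],[[0,0.3,0.8],0,16]]' 80
python3 -m creep '[[[0,0.3,0.7],0,16],[[0,0.2,0.7],0,16]]' 80
```

```text
time_s: 30.78
tool_pos: [588.4, 57.0, 197.8]
tcp_rot: [0.0, 1.0, -0.03, 0.001]
force: [-3.1, -0.1, 9.1]
grip_width: 15.9
time_s: 31.15
tool_pos: [588.3, 56.0, 195.4]
tcp_rot: [0.0, 1.0, -0.03, 0.001]
force: [-3.1, 0.9, 9.4]
grip_width: 15.9
time_s: 31.4
tool_pos: [588.3, 55.5, 194.0]
tcp_rot: [0.0, 1.0, -0.03, 0.001]
force: [-2.3, 1.1, 9.6]
grip_width: 16.1
```

```bash
python3 -m creep '[[[0,0.2,0.6],0,16],[[0,0.2,0.6],0,16]]' 80
python3 -m creep '[[[0,0.2,0.6],0,16],[[0,0.2,0.6],0,16]]' 80
python3 -m creep '[[[0,0.2,0.6],0,16],[[0,0.1,0.5],0,16]]' 80
```

```text
time_s: 31.65
tool_pos: [588.2, 55.0, 192.8]
tcp_rot: [0.0, 1.0, -0.03, 0.001]
force: [-1.3, 0.5, 9.0]
grip_width: 16.0
time_s: 31.9
tool_pos: [588.3, 54.9, 192.4]
tcp_rot: [0.0, 1.0, -0.03, 0.001]
force: [-4.4, 1.4, 13.9]
grip_width: 15.9
time_s: 32.15
tool_pos: [588.4, 54.8, 192.2]
tcp_rot: [-0.0, 1.0, -0.03, 0.001]
force: [-5.1, 2.3, 17.4]
grip_width: 16.3
```

```bash
python3 -m creep '[[[-0.6,0,-0.6],0,16],[[0,0,0],0,16]]' 80
python3 - <<'E'
from h import *
from rig import ctrl
st()
for n in ['wrist','side','scene']:
    f=ctrl.grab_frame(n);cv2.imwrite(f"pics/{n}27.png",f["color"][:,:,::-1])
a=cv2.imread("pics/scene27.png");b=cv2.imread("pics/side27.png");c=cv2.imread("pics/wrist27.png")
cv2.imwrite("pics/c27.png",np.hstack([cv2.resize(b[150:250,200:300],None,fx=4,fy=4,interpolation=cv2.INTER_CUBIC),cv2.resize(a[130:230,250:350],None,fx=4,fy=4,interpolation=cv2.INTER_CUBIC)]))
E
```

```text
time_s: 32.4
tool_pos: [588.2, 54.8, 192.5]
tcp_rot: [-0.0, 1.0, -0.03, 0.002]
force: [-2.9, 2.4, 13.7]
grip_width: 15.7
t 32.4 p [588.2  54.8 192.5] F [-2.9  2.4 13.7] w 15.7 jawang -1.631 Tz [ 3.8e-03  1.0e-04 -1.0e+00]
```

View pics/c27.png

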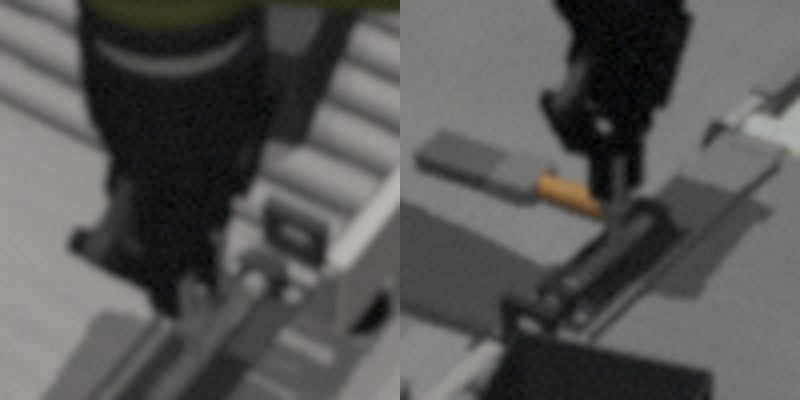

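View pics/wrist27.png

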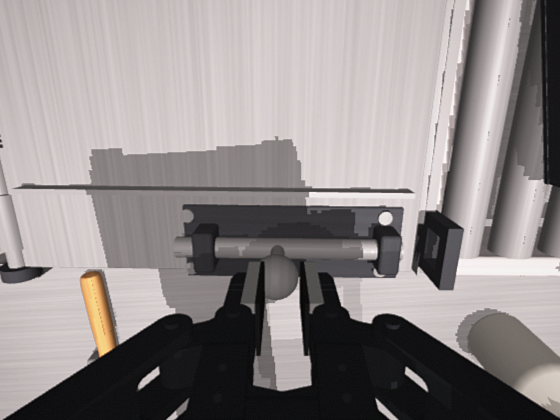

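```bash
python3 -m creep '[[[0,1.5,0],0,16],[[0,2,0],0,16],[[0,2,-0.1],0,16]]' 80
python3 -m creep '[[[0,2,0],0,16],[[0,2,-0.1],0,16]]' 80
```

```text
time_s: 32.92
tool_pos: [587.9, 49.4, 192.5]
tcp_rot: [-0.0, 1.0, -0.03, 0.002]
force: [-2.6, 2.5, 12.6]
grip_width: 15.7
time_s: 33.17
tool_pos: [587.6, 45.3, 192.6]
tcp_rot: [-0.0, 1.0, -0.03, 0.002]
force: [-2.8, 1.7, 14.1]
grip_width: 15.9
```

```bash
python3 -m creep '[[[0,1.5,0],0,16],[[0,1.5,-0.1],0,16]]' 80
python3 -m creep '[[[0,1.5,0],0,16],[[0,1.5,0],0,16]]' 80
python3 -m creep '[[[0,1.5,0],0,16],[[0,1.5,0],0,16]]' 80
python3 look.py w28
python3 - <<'E'
from rig import ctrl
import cv2
f=ctrl.grab_frame('wrist');cv2.imwrite("pics/wrist28.png",f["color"][:,:,::-1])
E
```

```text
time_s: 33.42
tool_pos: [587.4, 42.3, 192.7]
tcp_rot: [-0.0, 1.0, -0.03, 0.002]
force: [-3.5, 2.2, 12.5]
grip_width: 15.7
time_s: 33.67
tool_pos: [587.2, 39.3, 192.7]
tcp_rot: [-0.0, 1.0, -0.03, 0.002]
force: [-2.8, 2.3, 12.8]
grip_width: 16.1
time_s: 33.92
tool_pos: [587.0, 36.4, 192.7]
tcp_rot: [-0.0, 1.0, -0.03, 0.002]
force: [-3.3, 2.9, 13.3]
grip_width: 16.1
t 33.975 p [587.   36.2 192.7] F [-3.3  2.3 13.6] w 16.0 jawang -1.6311 Tz [ 0.0033 -0.     -1.    ]
```

View pics/wrist28.png

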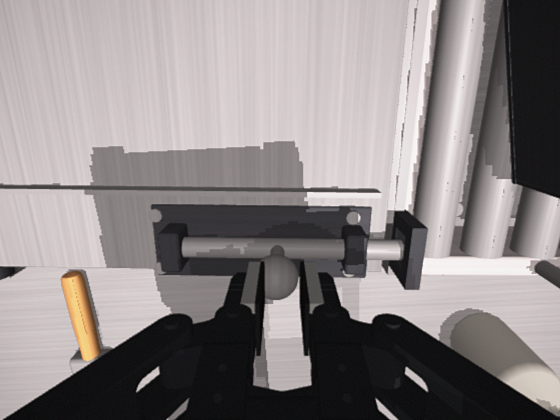

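```bash
python3 -m creep '[[[0,1.2,0],0,16],[[0,1.2,0],0,16]]' 80
python3 -m creep '[[[0,1.3,0],0,16],[[0,1.3,0],0,16],[[0,1.3,0],0,16]]' 80
python3 -m creep '[[[0,1.3,0],0,16],[[0,1.3,0],0,16]]' 80
python3 -m creep '[[[0,1,0],0,16],[[0,1,0],0,16]]' 80
```

```text
time_s: 34.28
tool_pos: [586.8, 34.0, 192.7]
tcp_rot: [-0.0, 1.0, -0.03, 0.002]
force: [-2.5, 2.4, 13.6]
grip_width: 15.8
time_s: 34.65
tool_pos: [586.6, 30.1, 192.7]
tcp_rot: [-0.0, 1.0, -0.03, 0.002]
force: [-3.5, 3.3, 15.2]
grip_width: 16.0
time_s: 34.9
tool_pos: [586.4, 27.4, 192.8]
tcp_rot: [-0.0, 1.0, -0.03, 0.002]
force: [-4.0, 2.9, 13.8]
grip_width: 16.0
time_s: 35.15
tool_pos: [586.3, 25.5, 192.8]
tcp_rot: [-0.0, 1.0, -0.03, 0.002]
force: [-4.2, 2.7, 14.4]
grip_width: 16.1
```

```bash
python3 -m creep '[[[0,1,0],0,16],[[0,1,0],0,16],[[0,1,0],0,16]]' 80
python3 -m creep '[[[0,0.8,0],0,16],[[0,0.8,0],0,16]]' 80
python3 -m creep '[[[0,0.8,0],0,16],[[0,0.8,0],0,16]]' 80
```

```text
time_s: 35.52
tool_pos: [586.1, 22.4, 192.8]
tcp_rot: [-0.0, 1.0, -0.03, 0.002]
force: [-2.8, 3.0, 13.9]
grip_width: 16.1
time_s: 35.78
tool_pos: [586.0, 20.9, 192.9]
tcp_rot: [-0.0, 1.0, -0.03, 0.002]
force: [-3.0, 2.3, 14.0]
grip_width: 16.1
time_s: 36.02
tool_pos: [585.9, 19.2, 192.9]
tcp_rot: [-0.0, 1.0, -0.03, 0.002]
force: [-3.5, 2.8, 13.8]
grip_width: 16.2
```

```bash
python3 -m creep '[[[0,0.7,0],0,16],[[0,0.7,0],0,16]]' 80
python3 -m creep '[[[0,0.6,0],0,16],[[0,0.6,0],0,16]]' 80
python3 - <<'E'
from rig import ctrl
import cv2
f=ctrl.grab_frame('wrist');cv2.imwrite("pics/wrist29.png",f["color"][:,:,::-1])
E
```

```text
time_s: 36.28
tool_pos: [585.8, 17.8, 192.9]
tcp_rot: [-0.0, 1.0, -0.03, 0.002]
force: [-3.8, 2.9, 14.7]
grip_width: 16.0
time_s: 36.52
tool_pos: [585.7, 16.7, 192.9]
tcp_rot: [-0.0, 1.0, -0.03, 0.002]
force: [-3.7, 2.0, 14.4]
grip_width: 16.0
```

View pics/wrist29.png

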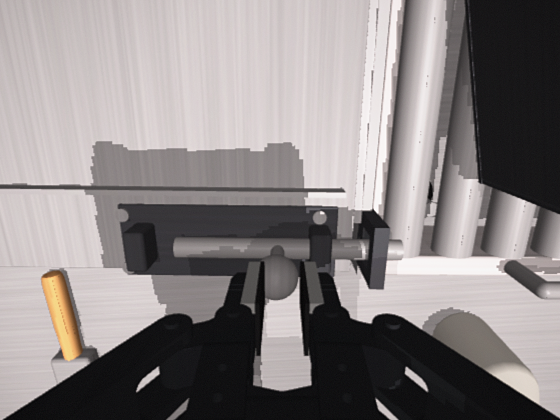

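```bash
python3 -m creep '[[[0,0.6,0],0,16],[[0,0.6,0],0,16]]' 80
python3 -m creep '[[[0,0.6,0],0,16],[[0,0.6,0],0,16]]' 80
python3 -m creep '[[[0,0.5,0],0,16],[[0,0.5,0],0,16]]' 80
```

```text
time_s: 36.83
tool_pos: [585.7, 16.1, 192.9]
tcp_rot: [-0.001, 1.0, -0.03, 0.002]
force: [-3.2, 5.4, 13.7]
grip_width: 15.8
time_s: 37.08
tool_pos: [585.7, 15.8, 192.9]
tcp_rot: [-0.002, 1.0, -0.03, 0.002]
force: [-2.9, 8.0, 14.5]
grip_width: 15.8
time_s: 37.33
tool_pos: [585.6, 15.6, 192.9]
tcp_rot: [-0.003, 1.0, -0.03, 0.002]
force: [-3.4, 10.8, 13.8]
grip_width: 16.0
```

```bash
python3 -m creep '[[[0,-0.7,0],0,16],[[0,-0.4,-0.4],0,16],[[0,0,-0.6],0,16],[[0,0,-0.6],0,16],[[0,0,-0.6],0,16]]' 80
python3 -m creep '[[[0,0,-0.7],0,16],[[0,0,-1],0,16],[[0,0,-2],0,16],[[0,0,-4],0,16],[[0,0,-8],0,16]]' 80
python3 -m creep '[[[0,0,-20],0,16],[[0,0,-30],0,16],[[0,0,-30],0,16],[[0,0,0],0,16],[[0,0,0],0,16]]' 80
python3 - <<'E'
from h import *
from rig import ctrl
st()
for n in ['wrist','side','scene']:
    f=ctrl.grab_frame(n);cv2.imwrite(f"pics/{n}30.png",f["color"][:,:,::-1])
E
```

```text
time_s: 37.95
tool_pos: [585.4, 15.9, 193.5]
tcp_rot: [-0.002, 1.0, -0.03, 0.001]
force: [-0.8, 7.0, 7.4]
grip_width: 16.2
time_s: 38.58
tool_pos: [583.7, 13.8, 206.4]
tcp_rot: [0.001, 1.0, -0.03, -0.001]
force: [0.5, -0.4, 0.0]
grip_width: 16.3
time_s: 39.2
tool_pos: [584.3, 14.3, 287.3]
tcp_rot: [0.0, 1.0, -0.03, -0.0]
force: [-0.3, -0.4, 0.7]
grip_width: 15.9
t 39.2 p [584.3  14.3 287.3] F [-0.3 -0.4  0.7] w 15.9 jawang -1.6312 Tz [-4.e-04 -2.e-04 -1.e+00]
```

View pics/wrist30.png

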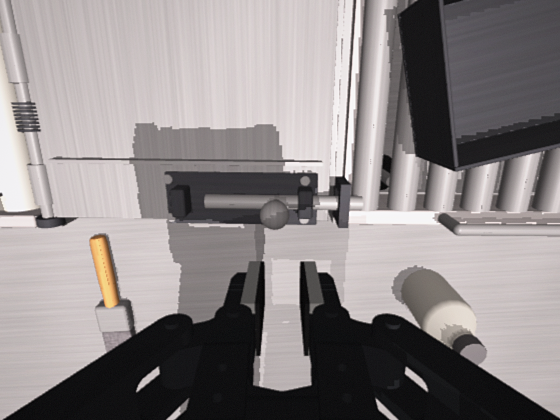

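View pics/side30.png

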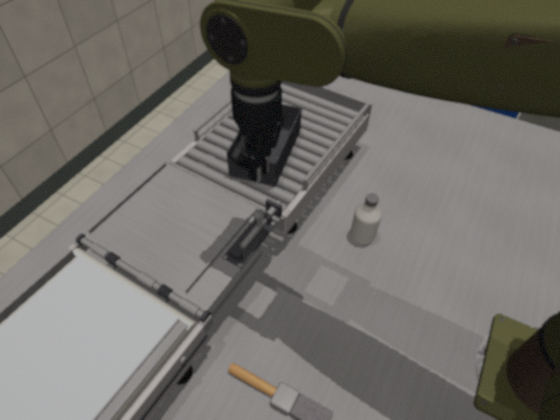

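View pics/scene30.png

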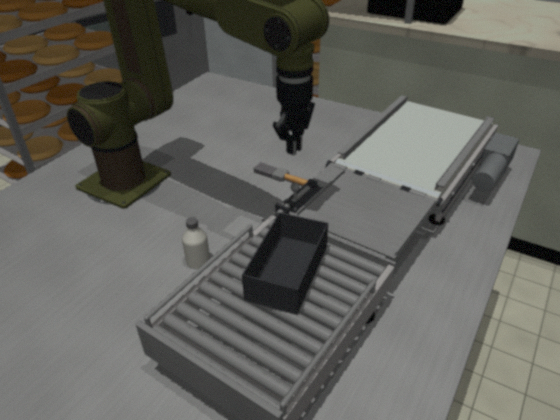

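```bash
python3 -m creep '[[[0,0,0],0,16],[[0,0,0],0,16]]'
python3 - <<'E'
from rig import ctrl
import cv2
a=ctrl.grab_frame('wrist')['color'][:,:,::-1]; b=cv2.imread('pics/wrist30.png')
print(cv2.absdiff(a[140:240,150:400].copy(),b[140:240,150:400]).mean())
print(ctrl.sign_off())
E
```

```text
time_s: 39.6
tool_pos: [584.4, 14.4, 287.0]
tcp_rot: [-0.0, 1.0, -0.03, -0.001]
force: [0.3, -0.5, 0.1]
grip_width: 15.9
2.7624
the job is handed in; nothing more can be done
None
```

The plate is down on its ledge and held there by the bolt, which is through the keeper. I handed the job in at about 39.6 s.

- **Drawing back and pressing down:** I drew the bolt back by gripping the knob from the sides. That side grip slipped three times while I pressed the plate down, and each time the plate swung back up before reaching the ledge. I then turned the gripper 90° and held the top of the knob between nearly closed fingertips, with the bolt drawn back to about 3 mm. I pressed the plate down slowly until I felt the ledge.
- **Shooting the bolt:** Keeping about 4 N on the ledge, I slid the bolt out until it met its stop, then lifted clear.
- **Forces:** Above the spring's 9–9.5 N, the ledge contact peaked at about 8 N. At the home stop the push on the bolt peaked at about 10.8 N, of which about 2 N is the bolt's own friction. During the slips, wrist readings reached about 25 N on the knob.
- **Last checks:** After I let go, the pictures showed the plate level, the bolt end sticking out past the keeper, and the tin, brush and bottle where they started. About 0.4 s later the view had hardly changed, and the tool was touching nothing.
- **One mild disagreement:** The camera put the bolt at about 38 ± 1.5 mm. The felt stop and the 38.8 mm of travel from about 3 mm point to the full 40 mm.

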